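# Close the shoe-cream jars and put them on the hall shelf

## Robot

A 6-joint arm with a two-finger parallel gripper is mounted at the origin on the work surface. World frame = base frame: x ahead of the robot, y to its left, z up, the work surface at z = 0. Lengths are in mm, angles in rad, forces in N, time in s.
With the tool pointing down it reaches from about 300 to 775 mm from the base axis. Payload 14.6 kg.
Tool frame: the origin (TCP) lies midway between the tips of the shut fingers; the grasp point (between the pads) lies 19 mm behind it (manip.grip_point_offset is the distance from the TCP to the grasp point, in mm); x points along the fingers, z is the direction in which the jaws open and shut, and the axes are right-handed (so a half turn about x gives the same grasp; the last joint's range is limited). The gripper opens to 94 mm and grips with 3 to 60 N. Pads are 16 mm wide; open, the fingers measure 119 mm over their backs; the gripper's body (75 mm by 177 mm) begins 78 mm behind the grasp point.
Start: joints at [1.087, 0.3, 1.521, -0, 1.321, -0.067], TCP at [222.656, 502.905, 205.446] pointing down, gripper open.
Joint ranges: [-3.03, 3.03], [-0.79, 2.21], [0.23, 2.52], [-1.04, 4.18], [0, 3.07], [-2.55, 2.55]. Speed limits (rad/s): [2.22, 2.22, 2.57, 3.14, 3.14, 3.14].

## Interface

Orientations are given as [roll, pitch, yaw] about the fixed x, y, z axes, in that order (R = Rz(yaw) Ry(pitch) Rx(roll)).
In Python, from cell import manip, camera, calibration, order gives the robot as it stands.
- The arm moves only by the tool jog_arm, never from a script. Its arguments are lists of equal length, an entry for each row: "turn": the turn, a rotation vector about the tool's x, y, z in degrees, a list of three; "dp": the shift along the tool's x, y, z in cm, a list of three; "gripper": the closure, from 0 (fully open) to 1 (shut). In form: {"turn": [[ax, ay, az], ...], "dp": [[tx, ty, tz], ...], "gripper": [gripper, ...]}. A call has 1 to 8 rows; each row shifts and turns the pose as measured when the row begins, along the tool's axes as they then stand; what a row does not reach is not made up. A row lasts 1/8 s, in which the tool goes at most 62.5 mm and 10.7 degrees, less where a joint would pass 70% of its speed; a pose out of reach is approached as far as the arm can. A call is refused whole if a number of a shift passes 6.25 or a number of a turn 10.7, either way. A call with a gripper value outside its range is refused whole. The fingers move at their own pace and stop on an object; "grip_force" is the grip in N (left out, the last holds). Time passes only in rows, so rows that do not move let the fingers close. It gives the time, the measured TCP pose, the force and the opening at its end, in the units of the state.
- manip.read_state(): the state, without advancing time (a new reading comes with each control period).
- camera(name): name is "scene" or "top"; returns (picture, depth): 480x640x3 uint8, red, green, blue; 480x640 float32, mm along the optical axis (not along the pixel's ray), 0 where there is no reading.
- calibration(name): a dict with "K" (3x3 intrinsics, pixels), "world_from_camera" (4x4, takes a point from camera to world coordinates). Camera axes: x right, y down, z forward; pixel columns grow to the right and rows downward; lengths in mm; the calibration is good to about 2 mm. A picture is of the moment at which its call begins. calibration takes no time and is no camera call.
- order.sign_off(): hands the job in, once; it reports no verdict.
The state is a dict: "clock": time; "joints": joint angles; "qd": joint speeds; "effort": joint torques, N m; "eef_pos": TCP position; "eef_rot": TCP orientation; "wrist_force": force on the tool from outside, world axes, zero at the start; "moment": the same for the moment, N m; "finger_gap": finger opening in mm.
Only numpy, scipy, OpenCV 4.12 (cv2) and the standard library are available. Lean on these libraries where they do the work, as an engineer would, in place of code of your own. Each camera call takes 0.05 s, during which the arm holds its last target.

## Task

The shoes are done, and the white shoe-cream jars (three or four of them) stand on the console with loose lids. Screw each jar's lid fully shut (clockwise, up to its stop), always before lifting that jar, and then stand the jars upright on the raised teak shelf, anywhere between the glass ashtray and the dice cup, wholly on the board. Leave the ashtray, dice cup, keyring and doorbell button where they are.

Things in the scene. Friction and masses are not known exactly. Their poses are not given: they have to be found in the camera images.
- shelf: Fixed raised board of dark smoked teak, 150 mm deep (its x), 900 mm long (its y), 40 mm high; origin at the centre of its underside on the console top, so its upper face is 40 mm above the origin. Jars belong on its middle part, between ashtray and dice cup.
- jar_a: Low round white jar of shoe cream with a brass screw lid, 88 mm high overall, about 0.5 kg; origin at the centre of its underside, z up its axis. White body 64 mm in diameter from 0 to 60 mm; lid 54 mm in diameter from 62 to 88 mm. May be absent. A small black mark sits at the top of the white body at the jar's +x side. Loose: its weight holds it while the lid is turned.
- lid_a (a joint): Turn of the captive screw lid of jar_a on the jar, rad: 0 = fully shut (at the stop; the black line on the lid's top meets the black mark on the jar's body), grows as it is unscrewed anticlockwise seen from above, up to 4.0. Turning clockwise shuts it; the lid neither rises nor comes off. Light friction, it stays where it is left.
- jar_b: Tall round white jar of shoe cream with a brass screw lid, 104 mm high overall, about 0.5 kg; origin at the centre of its underside, z up its axis. White body 64 mm in diameter from 0 to 76 mm; lid 54 mm in diameter from 78 to 104 mm. May be absent. A small black mark sits at the top of the white body at the jar's +x side. Loose: its weight holds it while the lid is turned.
- lid_b (a joint): Turn of the captive screw lid of jar_b on the jar, rad: 0 = fully shut (at the stop; the black line on the lid's top meets the black mark on the jar's body), grows as it is unscrewed anticlockwise seen from above, up to 4.0. Turning clockwise shuts it; the lid neither rises nor comes off. Light friction, it stays where it is left.
- jar_c: Low round white jar of shoe cream with a brass screw lid, 88 mm high overall, about 0.5 kg; origin at the centre of its underside, z up its axis. White body 64 mm in diameter from 0 to 60 mm; lid 54 mm in diameter from 62 to 88 mm. May be absent. A small black mark sits at the top of the white body at the jar's +x side. Loose: its weight holds it while the lid is turned.
- lid_c (a joint): Turn of the captive screw lid of jar_c on the jar, rad: 0 = fully shut (at the stop; the black line on the lid's top meets the black mark on the jar's body), grows as it is unscrewed anticlockwise seen from above, up to 4.0. Turning clockwise shuts it; the lid neither rises nor comes off. Light friction, it stays where it is left.
- jar_d: Tall round white jar of shoe cream with a brass screw lid, 104 mm high overall, about 0.5 kg; origin at the centre of its underside, z up its axis. White body 64 mm in diameter from 0 to 76 mm; lid 54 mm in diameter from 78 to 104 mm. May be absent. A small black mark sits at the top of the white body at the jar's +x side. Loose: its weight holds it while the lid is turned.
- lid_d (a joint): Turn of the captive screw lid of jar_d on the jar, rad: 0 = fully shut (at the stop; the black line on the lid's top meets the black mark on the jar's body), grows as it is unscrewed anticlockwise seen from above, up to 4.0. Turning clockwise shuts it; the lid neither rises nor comes off. Light friction, it stays where it is left.
- ashtray: Orange glass ashtray, round bowl 110 mm across and 35 mm high, loose on the shelf; origin at the centre of its underside. Leave alone.
- dice_cup: Wooden dice cup, open, 75 mm across and 95 mm high, loose on the shelf; origin at the centre of its underside. Leave alone.
- keyring: Chrome keyring with two flat keys, 80 mm long and 6 mm high, flat on the shelf beyond the dice cup; origin at the ring's centre, keys to its +x. Leave alone.
- bell_button: Spare brass doorbell button, 56 mm across and 20 mm high, on the shelf beyond the ashtray; origin at the centre of its underside. Leave alone.
There are look-alikes about, which are no part of the job. What is shaped like the jar_b but green or red is not meant.

How it is judged (in metres and radians):
At the end, for the whole second after the job is handed in: Every jar present stands upright (within 0.1 rad) and at rest on the shelf board, its centre within 47 mm of the board's long middle line and within 215 mm of the board's centre along it, with its lid within 0.15 rad of fully shut (value of joint each of lid_a, lid_b, lid_c, lid_d below 0.15 rad and angle between each of jar_a, jar_b, jar_c, jar_d's own z axis and vertical below 0.1 rad and linear speed of each of jar_a, jar_b, jar_c, jar_d below 0.03 m/s and z of jar_a in the frame of shelf between 0.033 and 0.047 m and x of jar_a in the frame of shelf between -0.047 and 0.047 m and y of jar_a in the frame of shelf between -0.215 and 0.215 m and z of jar_b in the frame of shelf between 0.033 and 0.047 m and x of jar_b in the frame of shelf between -0.047 and 0.047 m and y of jar_b in the frame of shelf between -0.215 and 0.215 m and z of jar_c in the frame of shelf between 0.033 and 0.047 m and x of jar_c in the frame of shelf between -0.047 and 0.047 m and y of jar_c in the frame of shelf between -0.215 and 0.215 m and z of jar_d in the frame of shelf between 0.033 and 0.047 m and x of jar_d in the frame of shelf between -0.047 and 0.047 m and y of jar_d in the frame of shelf between -0.215 and 0.215 m); the robot touches nothing.
It fails at once if a jar is lifted more than 25 mm while its lid is not shut (over 0.3 rad) ((height (world z) of jar_a above 0.025 m and value of joint lid_a above 0.3 rad) or (height (world z) of jar_b above 0.025 m and value of joint lid_b above 0.3 rad) or (height (world z) of jar_c above 0.025 m and value of joint lid_c above 0.3 rad) or (height (world z) of jar_d above 0.025 m and value of joint lid_d above 0.3 rad)).
It fails at once if the ashtray, dice cup, keyring or doorbell button is pushed more than 40 mm (distance of any of ashtray, dice_cup, keyring, bell_button from where it was at the start of the episode above 0.04 m).
Of jar_a, jar_b, jar_c, jar_d only 3 to 4 are there at a start; the rules pass over those that are not, and their reading is None.
At some moment in a run one of jar_a, jar_b, jar_c, jar_d may be knocked a few centimetres aside while the robot is not near it.
Once in a run the grip may slacken for a moment while it holds something.
It also fails if it takes over 210 s, if anything falls off the work surface, if the arm or the gripper's body presses on something with over 40 N, if the wrist force passes 120 N, or if a joint passes its speed limit or range.

## Working session

There is one attempt and no reset: what is moved stays moved. The work goes in short steps, Python scripts to look and compute and a tool call to move; the robot and the scene stay as the last step left them, time stands still between calls to the robot, and variables do not carry over. Pictures are saved under pics/ and viewed, and the job is handed in when it is done.

Besides the shell and the picture viewer there is one more tool, called as a command line: name --argument value ..., lists and objects as JSON in quotes. jog_arm: Moves the arm, as the interface text tells. Its arguments: {"type":"object","properties":{"turn":{"type":"array","items":{"type":"array","items":{"type":"number"}}},"dp":{"type":"array","items":{"type":"array","items":{"type":"number"}}},"gripper":{"type":"array","items":{"type":"number"}},"grip_force":{"type":"number"}},"required":["turn","dp","gripper"]}

```bash
ls; mkdir -p pics
python3 - <<'E'
from cell import manip,camera,calibration
import cv2,numpy as np
for n in ("scene","top"):
    p,d=camera(n); cv2.imwrite(f"pics/{n}0.png",p[:,:,::-1]); np.save(f"{n}0.npy",d)
    c=calibration(n); print(n,np.round(c["K"],1).tolist(),np.round(c["world_from_camera"],3).tolist())
print(manip.read_state())
E
```

```text
pics
scene [[480.1, 0.0, 321.0], [0.0, 480.1, 237.7], [0.0, 0.0, 1.0]] [[0.447, 0.502, -0.74, 1260.909], [0.894, -0.252, 0.369, -375.43], [-0.002, -0.827, -0.562, 650.642], [0.0, 0.0, 0.0, 1.0]]
top [[562.8, 0.0, 316.5], [0.0, 562.8, 236.4], [0.0, 0.0, 1.0]] [[0.026, -0.994, 0.106, 346.898], [-1.0, -0.026, 0.005, 27.371], [-0.002, -0.106, -0.994, 1447.717], [0.0, 0.0, 0.0, 1.0]]
{'clock': 0.1, 'joints': array([ 1.08741870e+00,  3.00439445e-01,  1.52151504e+00, -1.09253253e-05,
        1.32069058e+00, -6.66074207e-02]), 'qd': array([-0.00085828, -0.00114426, -0.00147259,  0.00092154,  0.00126728,
       -0.00086768]), 'effort': array([ 1.27714709e-03, -5.32649982e+01, -3.53276896e+01,  7.09316391e-02,
        2.35289015e-02, -9.63398543e-05]), 'eef_pos': array([222.54580806, 502.71028623, 204.93162511]), 'eef_rot': array([ 3.0850404 ,  1.56974386, -2.04411607]), 'wrist_force': array([-0.04265545,  0.59222638,  0.04068147]), 'moment': array([-0.01458472, -0.02596129, -0.04696256]), 'finger_gap': 94.1626541890987}
```

View pics/scene0.png

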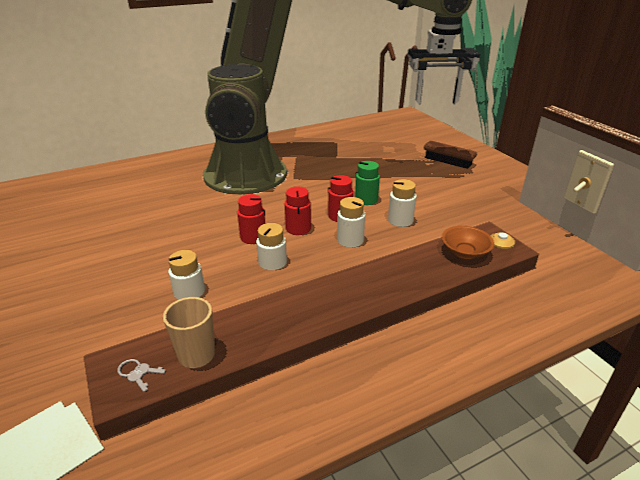

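View pics/top0.png

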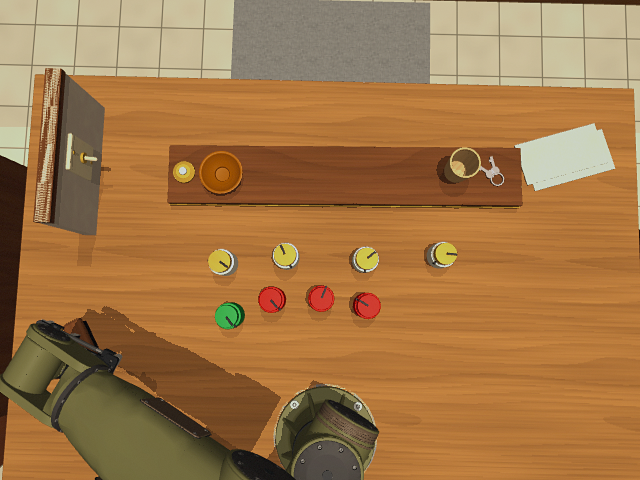

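Four white jars stand in a row at top pixels (222,262), (286,256), (366,259) and (443,254). The red and green look-alikes are nearer the base. The shelf spans columns 168–521, with the ashtray at (221,173) and the cup at (463,164).

```bash
cat > h.py <<'E'
from cell import manip,camera,calibration,order
import cv2,numpy as np
from scipy.spatial.transform import Rotation as Ro
def grab(name,tag):
    p,d=camera(name); cv2.imwrite(f"pics/{tag}.png",p[:,:,::-1]); return p,d
def back(name,u,v,z):  # pixel -> world by plane z
    c=calibration(name);K=np.array(c["K"]);T=np.array(c["world_from_camera"])
    r=T[:3,:3]@np.linalg.solve(K,[u,v,1]); s=(z-T[2,3])/r[2]; return T[:3,3]+s*r
def cloud(name,d):
    c=calibration(name);K=np.array(c["K"]);T=np.array(c["world_from_camera"])
    v,u=np.mgrid[:480,:640]; P=np.stack([(u-K[0,2])/K[0,0]*d,(v-K[1,2])/K[1,1]*d,d],-1)
    return P@T[:3,:3].T+T[:3,3]
def proj(name,w):
    c=calibration(name);K=np.array(c["K"]);T=np.array(c["world_from_camera"])
    p=K@(T[:3,:3].T@(np.asarray(w,float)-T[:3,3])); return p[:2]/p[2]
def crop(p,u,v,r,k): 
    return cv2.resize(p[v-r:v+r,u-r:u+r],None,fx=k,fy=k,interpolation=cv2.INTER_CUBIC)
def lids(p,d,zmin=70,zmax=160):
    hsv=cv2.cvtColor(p,cv2.COLOR_RGB2HSV);C=cloud("top",d)
    m=(hsv[...,0]>22)&(hsv[...,0]<34)&(hsv[...,1]>110)&(C[...,2]>zmin)&(C[...,2]<zmax)&(d>0)
    m=cv2.morphologyEx(m.astype(np.uint8),cv2.MORPH_CLOSE,np.ones((5,5)))
    n,l,s,ce=cv2.connectedComponentsWithStats(m); out=[]
    for i in range(1,n):
        if s[i,4]>150:
            Q=C[l==i]; h=np.median(Q[:,2]); Q=Q[abs(Q[:,2]-h)<5]
            (cu,cv_),r=cv2.minEnclosingCircle(np.argwhere((l==i)&(abs(C[...,2]-h)<5))[:,::-1].astype(np.float32))
            out.append((np.round(ce[i],1),s[i,4],np.round([cu,cv_,r],1),np.round(back("top",cu,cv_,h),1),np.round((Q[:,:2].min(0)+Q[:,:2].max(0))/2,1)))
    return out
E
python3 - <<'E'
from h import *
p=cv2.imread("pics/top0.png")[:,:,::-1].copy(); d=np.load("top0.npy")
for o in lids(p,d): print(*o)
C=cloud("top",d)
for v,u in [(173,350),(150,300),(200,300),(230,330),(285,400)]: print(u,v,C[v,u].round(1))
# shelf
m=(abs(C[...,2]-40)<4)&(C[...,0]>350)
Q=C[m][:,:2].astype(np.float32); print(cv2.minAreaRect(Q), len(Q))
for i,(u,v) in enumerate([(180,173),(221,173),(463,164),(492,172)]): print(C[v,u].round(1))
ims=[crop(p,u,v,24,8) for u,v in [(222,262),(286,256),(366,259),(443,254)]]
o=np.vstack([np.hstack(ims[:2]),np.hstack(ims[2:])]);cv2.imwrite("pics/crop0.png",cv2.resize(o,(600,600))[:,:,::-1])
E
```

```text
[445.9 253.2] 352 [445.7 253.3  10.6] [ 459.3 -279.9   88.5] [ 460.1 -280.1]
[284.5 254.2] 357 [284.5 254.1  10.7] [446.  109.1 104.7] [446.2 109.2]
[366.6 258.1] 350 [366.6 258.   10.6] [442.9 -88.8  88.2] [443.1 -88.4]
[218.7 260.7] 363 [218.7 260.7  10.7] [426.  266.  104.4] [426.5 266.1]
[302.7 424. ] 224 [303.5 424.5  15.7] [50.1 52.4 98.4] [49.3 52.4]
350 173 [661.4 -46.8  42.1]
300 150 [718.3  82.1  40.3]
300 200 [589.3  78.4  38.1]
330 230 [ 5.194e+02 -3.000e-01 -1.400e+00]
400 285 [ 382.1 -183.1   -0.8]
((570.5277099609375, 75.83834838867188), (1105.895263671875, 429.43988037109375), 85.19681549072266) 14398
[645.1 379.4  65.6]
[650.4 279.1  53.3]
[ 691.  -332.5   47.3]
[ 673.  -406.8   44. ]
```

View pics/crop0.png

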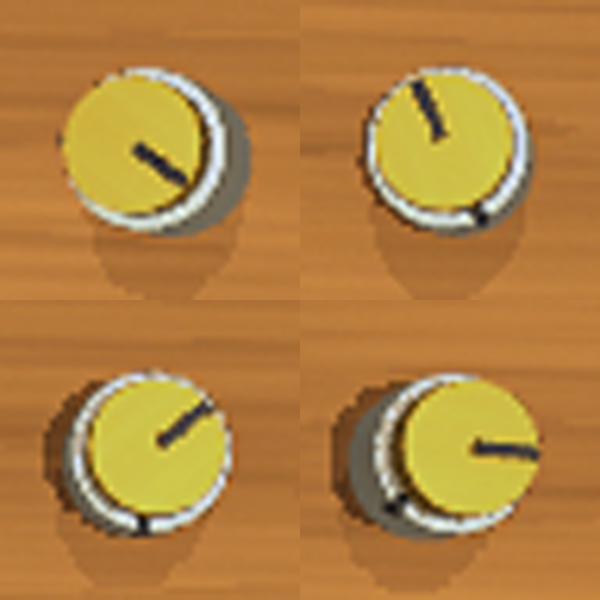

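Run:
```python
from h import *
p=cv2.imread("pics/top0.png")[:,:,::-1].copy(); d=np.load("top0.npy");C=cloud("top",d)
sub=np.zeros((480,640),bool); sub[135:212,160:530]=1
g=p.astype(int); m=sub&(abs(C[...,2]-40)<7)&(g[...,0]<130)
m=cv2.morphologyEx(m.astype(np.uint8),cv2.MORPH_OPEN,np.ones((3,3)))
n,l,s,ce=cv2.connectedComponentsWithStats(m);i=1+s[1:,4].argmax()
r=cv2.minAreaRect(C[l==i][:,:2].astype(np.float32));print(r,cv2.boxPoints(r).round(0).tolist())
# per-edge: column medians
ys,xs=np.nonzero(l==i)
for u in (250,300,350,400,430): 
    vv=ys[xs==u]; print(u,back("top",u,vv.min()-.5,40).round(1),back("top",u,vv.max()+.5,40).round(1))
for v in (160,180,195):
    uu=xs[ys==v]; print(v,back("top",uu.min()-.5,v,40).round(1),back("top",uu.max()+.5,v,40).round(1))
q=manip.read_state();R=Ro.from_euler('xyz',q['eef_rot']).as_matrix();print(R.round(3))
s=cv2.imread("pics/scene0.png");
ims=[crop(s,u,v,30,10) for u,v in [(403,200),(351,222),(271,245),(186,272)]]
o=np.vstack([np.hstack(ims[:2]),np.hstack(ims[2:])]);cv2.imwrite("pics/crop1.png",cv2.resize(o,(600,600)))
```

```text
((666.6829833984375, -8.7843017578125), (139.44932556152344, 785.775634765625), 2.3139960765838623) [[581.0, 381.0], [613.0, -404.0], [752.0, -399.0], [720.0, 387.0]]
250 [726.9 210.5  40. ] [630.7 206.7  40. ]
300 [727.6  82.4  40. ] [628.8  79.5  40. ]
350 [730.9 -45.5  40. ] [655.4 -47.   40. ]
400 [ 695.1 -173.8   40. ] [ 640.6 -174.4   40. ]
430 [ 736.2 -250.1   40. ] [ 645.2 -250.5   40. ]
160 [684.4 386.4  40. ] [ 702.1 -294.9   40. ]
180 [636.5 231.1  40. ] [ 653.  -401.6   40. ]
195 [595.8 310.7  40. ] [ 612.4 -325.4   40. ]
[[-0.    -0.914  0.405]
 [-0.001  0.405  0.914]
 [-1.     0.    -0.001]]
```

View pics/crop1.png

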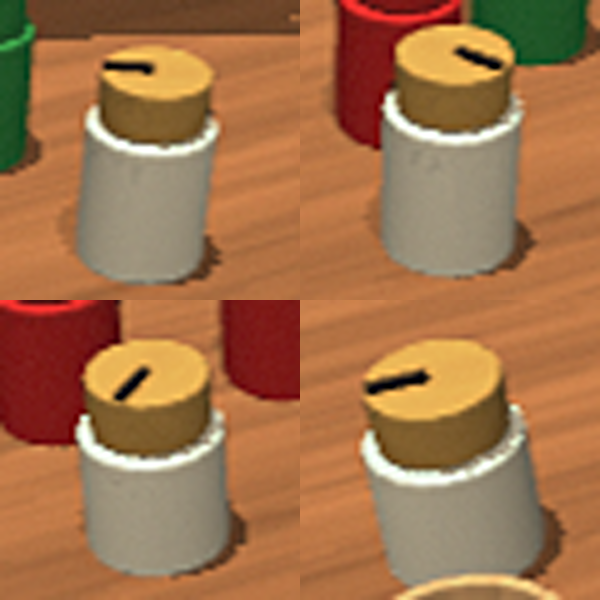

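jog_arm --turn '[[-10,0,0],[-10,0,0],[-10,0,0],[-10,0,0]]' --dp '[[0,0,0],[0,0,0],[0,0,0],[0,0,0]]' --gripper '[0.2,0.2,0.2,0.2]' --grip_force 40

```text
clock: 0.6
eef_pos: [222.3, 502.1, 203.5]
eef_rot: [2.358, 1.567, -2.052]
wrist_force: [0.2, 0.3, -0.2]
finger_gap: 75.1
```

```bash
python3 -c "
from h import *
q=manip.read_state();print(q);print(Ro.from_euler('xyz',q['eef_rot']).as_matrix().round(3))"
```

```text
{'clock': 0.6, 'joints': array([ 1.08739769e+00,  3.01841591e-01,  1.52296648e+00, -8.11276530e-06,
        1.32069568e+00, -7.85367457e-01]), 'qd': array([-1.69411255e-03,  4.03685130e-03,  2.64924385e-03, -6.46623881e-04,
       -2.21328757e-04, -1.43214182e+00]), 'effort': array([-4.26115657e-03, -5.31964695e+01, -3.52074516e+01,  3.83188901e-02,
        7.29516707e-02,  3.02631676e+00]), 'eef_pos': array([222.25928912, 502.14125891, 203.54983293]), 'eef_rot': array([ 2.35823293,  1.56688522, -2.05218521]), 'wrist_force': array([ 0.24437057,  0.31480478, -0.19600401]), 'moment': array([ 0.01768929,  0.06169596, -0.00476724]), 'finger_gap': 75.0965744491385}
[[-0.002 -0.955 -0.297]
 [-0.003 -0.297  0.955]
 [-1.     0.003 -0.003]]
```

Run:
```python
from h import *
s=cv2.imread("pics/top0.png");
ims=[crop(s,u,v,20,15) for u,v in [(170,150),(520,150),(170,203),(520,203)]]
o=np.vstack([np.hstack(ims[:2]),np.hstack(ims[2:])]);cv2.imwrite("pics/crop2.png",cv2.resize(o,(600,600)))
```

```text
(no output)
```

View pics/crop2.png

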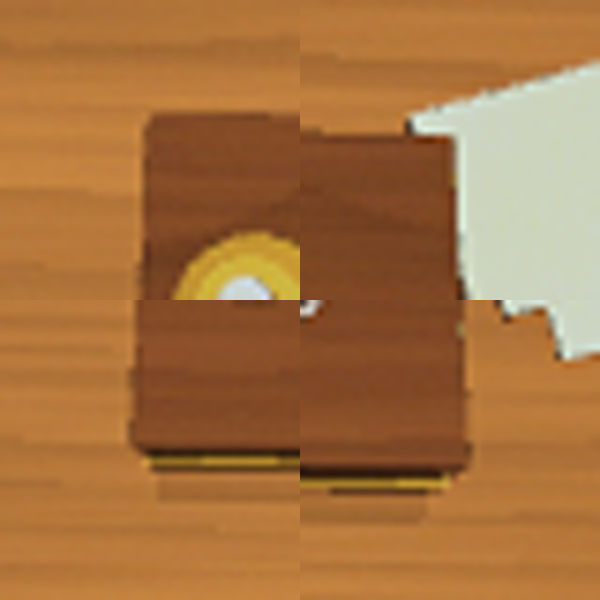

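```bash
cat >> h.py <<'E'
def shelf():
    c=[back("top",u,v,40)[:2] for u,v in [(169.1,145.3),(520.9,148),(522.4,205.4),(167.6,202.6)]]
    return cv2.minAreaRect(np.array(c,np.float32)),np.round(c,1)
def movetool(dw): # world shift mm -> tool dp cm
    R=Ro.from_euler('xyz',manip.read_state()['eef_rot']).as_matrix(); return (R.T@np.asarray(dw)/10).round(2)
def st():
    q=manip.read_state();R=Ro.from_euler('xyz',q['eef_rot']).as_matrix()
    print("t",q['clock'],"pos",q['eef_pos'].round(1),"j6",q['joints'][5].round(3),"F",q['wrist_force'].round(1),"M",q['moment'].round(3),"gap",round(float(q['finger_gap']),1));print("jawdir deg",np.degrees(np.arctan2(R[1,2],R[0,2])).round(1),"tool x",R[:,0].round(3)); return q,R
def to(tgt,n=None):
    q,R=st(); dw=np.array(tgt)-q['eef_pos']; print("dw",dw.round(1),"dp cm",(R.T@dw/10).round(2))
E
python3 -c "
from h import *
r,c=shelf();print(r,c.tolist(),c.mean(0))
to([446,109,160])"
```

```text
((655.9229125976562, -33.676177978515625), (148.5336456298828, 900.0936889648438), 1.0380306243896484) [[722.0, 417.6], [738.3, -482.3], [589.9, -484.3], [573.5, 413.4]] [655.925 -33.9  ]
t 0.6 pos [222.3 502.1 203.5] j6 -0.785 F [ 0.2  0.3 -0.2] M [ 0.018  0.062 -0.005] gap 75.1
jawdir deg 107.3 tool x [-0.002 -0.003 -1.   ]
dw [ 223.7 -393.1  -43.5] dp cm [  4.45  -9.68 -44.18]
```

jog_arm --turn '[[0,0,0],[0,0,0],[0,0,0],[0,0,0],[0,0,0],[0,0,0],[-10.5,0,0],[-10.5,0,0]]' --dp '[[0.2,-2.1,-4.77],[0.2,-2.1,-4.77],[0.2,-2.1,-4.77],[0.2,-2.1,-4.77],[0.2,-2.1,-4.77],[0.2,-2.1,-4.77],[0,0,0],[0,0,0]]' --gripper '[0.15,0.15,0.15,0.15,0.15,0.15,0.15,0.15]'

```text
clock: 1.6
eef_pos: [433.6, 258.3, 189.2]
eef_rot: [1.764, 1.563, -2.267]
wrist_force: [0.2, 0.9, 0.7]
finger_gap: 80.1
```

jog_arm --turn '[[-10.5,0,0],[-10.5,0,0],[-10.5,0,0],[-10.5,0,0],[0,0,0]]' --dp '[[0,0,0],[0,0,0],[0,0,0],[0,0,0],[0,0,0]]' --gripper '[0.15,0.15,0.15,0.15,0.15]'

```text
clock: 2.22
eef_pos: [433.1, 257.5, 187.7]
eef_rot: [0.897, 1.56, -2.383]
wrist_force: [-0.5, -0.2, 0.8]
finger_gap: 80.0
```

```bash
python3 -c "
from h import *
to([426,266,140])
p,d=grab('top','t1')
for o in lids(p,d): print(*o)
"
```

```text
t 2.225 pos [433.1 257.5 187.7] j6 -2.536 F [-0.5 -0.2  0.8] M [ 0.114  0.062 -0.032] gap 80.0
jawdir deg 172.0 tool x [-0.008 -0.008 -1.   ]
dw [ -7.1   8.5 -47.7] dp cm [ 4.77 -0.79  0.79]
[445.9 253.2] 353 [445.7 253.3  10.6] [ 459.4 -280.    88.1] [ 460.1 -280.6]
[284.5 254.2] 358 [284.5 254.2  10.7] [445.8 109.1 104.4] [446.2 109.3]
[366.6 258.1] 350 [366.6 258.   10.6] [442.8 -88.8  88.4] [443.  -88.7]
[321.1 416.4] 399 [321.5 419.5  18.8] [ 64.1  10.9 105.6] [66.5 10.7]
```

View pics/t1.png

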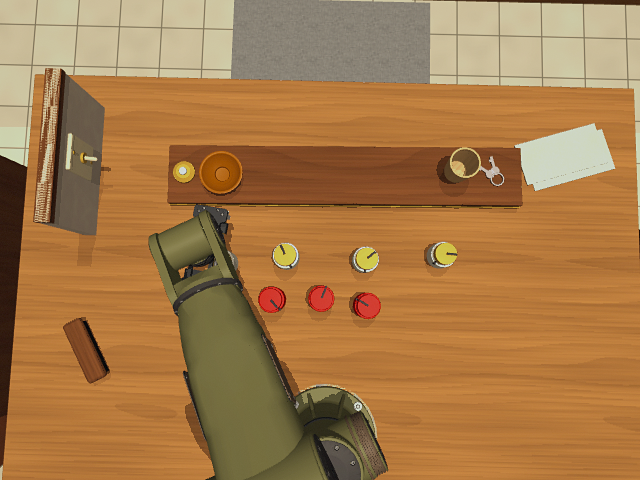

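jog_arm --turn '[[4,0,0],[0,0,0],[0,0,0],[0,0,0]]' --dp '[[2.5,-0.8,0.8],[2.7,0,0],[2.7,0,0],[1.0,0,0]]' --gripper '[0.15,0.15,0.15,0.15]'

```text
clock: 2.78
eef_pos: [425.7, 266.4, 96.9]
eef_rot: [1.037, 1.561, -2.336]
wrist_force: [-0.4, -0.6, 0.1]
finger_gap: 80.0
```

```bash
python3 -c "
from h import *
to([426,266,82])
p,d=grab('scene','s1');o=crop(p,400,190,60,10);cv2.imwrite('pics/s1c.png',cv2.resize(o,(600,600))[:,:,::-1])
"
```

```text
t 2.775 pos [425.7 266.4  96.9] j6 -2.421 F [-0.4 -0.6  0.1] M [ 0.147  0.044 -0.035] gap 80.0
jawdir deg 166.7 tool x [-0.007 -0.007 -1.   ]
dw [  0.3  -0.4 -14.9] dp cm [ 1.49  0.02 -0.04]
```

View pics/s1c.png

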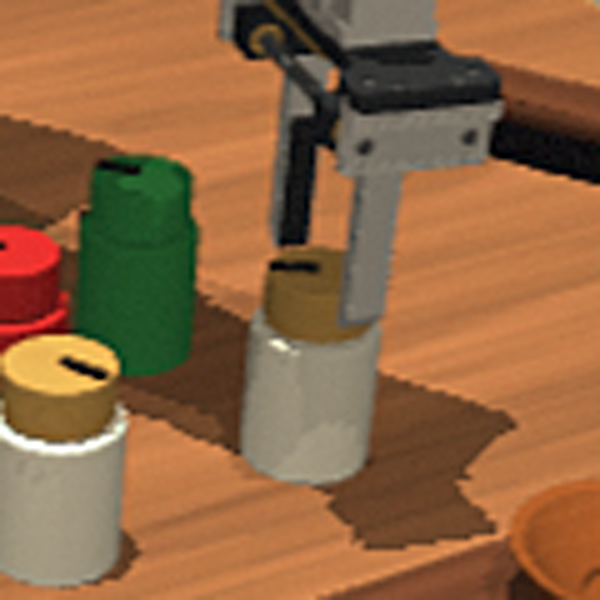

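The fingers straddle J1's lid. I'll go down and grip.

jog_arm --turn '[[0,0,0],[0,0,0],[0,0,0],[0,0,0],[0,0,0],[0,0,0]]' --dp '[[1.2,0,0],[0,0,0],[0,0,0],[0,0,0],[0,0,0],[0,0,0]]' --gripper '[0.15,0.5,0.5,0.5,0.5,0.5]' --grip_force 30

```text
clock: 3.58
eef_pos: [426.4, 266.6, 85.8]
eef_rot: [1.113, 1.563, -2.263]
wrist_force: [0.8, -0.8, -3.7]
finger_gap: 53.5
```

```bash
python3 -c "
from h import *
to([426,266,83])
"
```

```text
t 3.575 pos [426.4 266.6  85.8] j6 -2.418 F [ 0.8 -0.8 -3.7] M [0.164 0.047 0.007] gap 53.5
jawdir deg 166.6 tool x [-0.005 -0.006 -1.   ]
dw [-0.4 -0.6 -2.8] dp cm [0.28 0.07 0.02]
```

jog_arm --turn '[[10,0,0],[10,0,0],[10,0,0],[10,0,0],[10,0,0],[10,0,0],[10,0,0],[10,0,0]]' --dp '[[0,0,0],[0,0,0],[0,0,0],[0,0,0],[0,0,0],[0,0,0],[0,0,0],[0,0,0]]' --gripper '[0.5,0.5,0.5,0.5,0.5,0.5,0.5,0.5]'

```text
clock: 4.58
eef_pos: [426.9, 266.4, 85.6]
eef_rot: [2.731, 1.564, -2.085]
wrist_force: [-0.9, 0.9, -2.3]
finger_gap: 53.5
```

```bash
python3 -c "
from h import *
to([426.4,266.6,85.8])
"
```

```text
t 4.575 pos [426.9 266.4  85.6] j6 -0.978 F [-0.9  0.9 -2.3] M [0.172 0.132 0.041] gap 53.5
jawdir deg 84.1 tool x [-0.003 -0.006 -1.   ]
dw [-0.5  0.2  0.2] dp cm [-0.02  0.05  0.02]
```

jog_arm --turn '[[10,0,0],[10,0,0],[10,0,0],[10,0,0],[10,0,0],[10,0,0],[10,0,0],[10,0,0]]' --dp '[[0,0,0],[0,0,0],[0,0,0],[0,0,0],[0,0,0],[0,0,0],[0,0,0],[0,0,0]]' --gripper '[0.5,0.5,0.5,0.5,0.5,0.5,0.5,0.5]'

```text
clock: 5.58
eef_pos: [426.5, 267.0, 85.6]
eef_rot: [-2.292, 1.564, -2.269]
wrist_force: [-0.8, 1.3, -2.3]
finger_gap: 53.3
```

```bash
python3 -c "
from h import *
to([426.4,266.6,85.8])
"
```

```text
t 5.575 pos [426.5 267.   85.6] j6 0.466 F [-0.8  1.3 -2.3] M [0.156 0.271 0.064] gap 53.3
jawdir deg 1.3 tool x [-0.004 -0.005 -1.   ]
dw [-0.1 -0.4  0.2] dp cm [-0.02 -0.04 -0.01]
```

jog_arm --turn '[[10,0,0],[10,0,0],[10,0,0],[10,0,0],[10,0,0],[10,0,0],[10,0,0],[7,0,0]]' --dp '[[0,0,0],[0,0,0],[0,0,0],[0,0,0],[0,0,0],[0,0,0],[0,0,0],[0,0,0]]' --gripper '[0.5,0.5,0.5,0.5,0.5,0.5,0.5,0.5]'

```text
clock: 6.58
eef_pos: [425.6, 268.2, 85.8]
eef_rot: [-1.349, 1.564, -2.717]
wrist_force: [-0.3, 1.4, -2.7]
finger_gap: 53.2
```

```bash
python3 -c "
from h import *
to([426.4,266.6,85.8])
p,d=grab('scene','s2');o=crop(p,400,190,60,10);cv2.imwrite('pics/s2c.png',cv2.resize(o,(600,600))[:,:,::-1])
"
```

```text
t 6.575 pos [425.6 268.2  85.8] j6 1.856 F [-0.3  1.4 -2.7] M [ 0.431  0.149 -0.014] gap 53.2
jawdir deg -78.3 tool x [-0.006 -0.003 -1.   ]
dw [ 0.8 -1.6 -0. ] dp cm [-0.    0.05  0.17]
```

View pics/s2c.png

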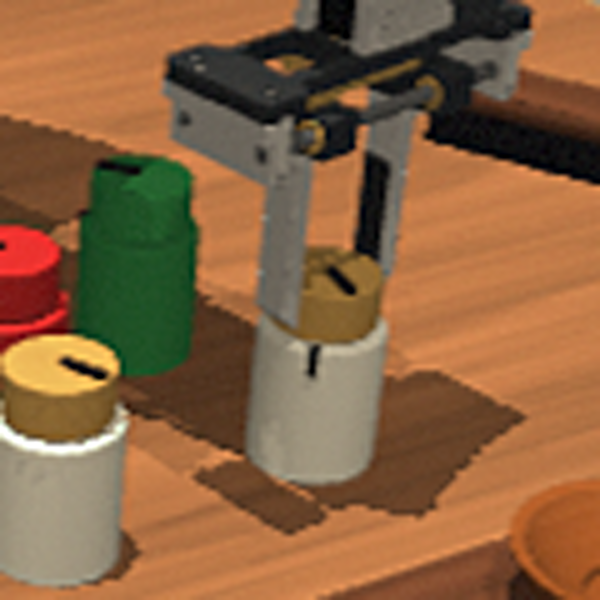

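```bash
python3 -c "
from h import *
p=cv2.imread('pics/s2.png');o=crop(p,403,200,25,24);cv2.imwrite('pics/s2d.png',o)
"
```

```text
(no output)
```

View pics/s2d.png

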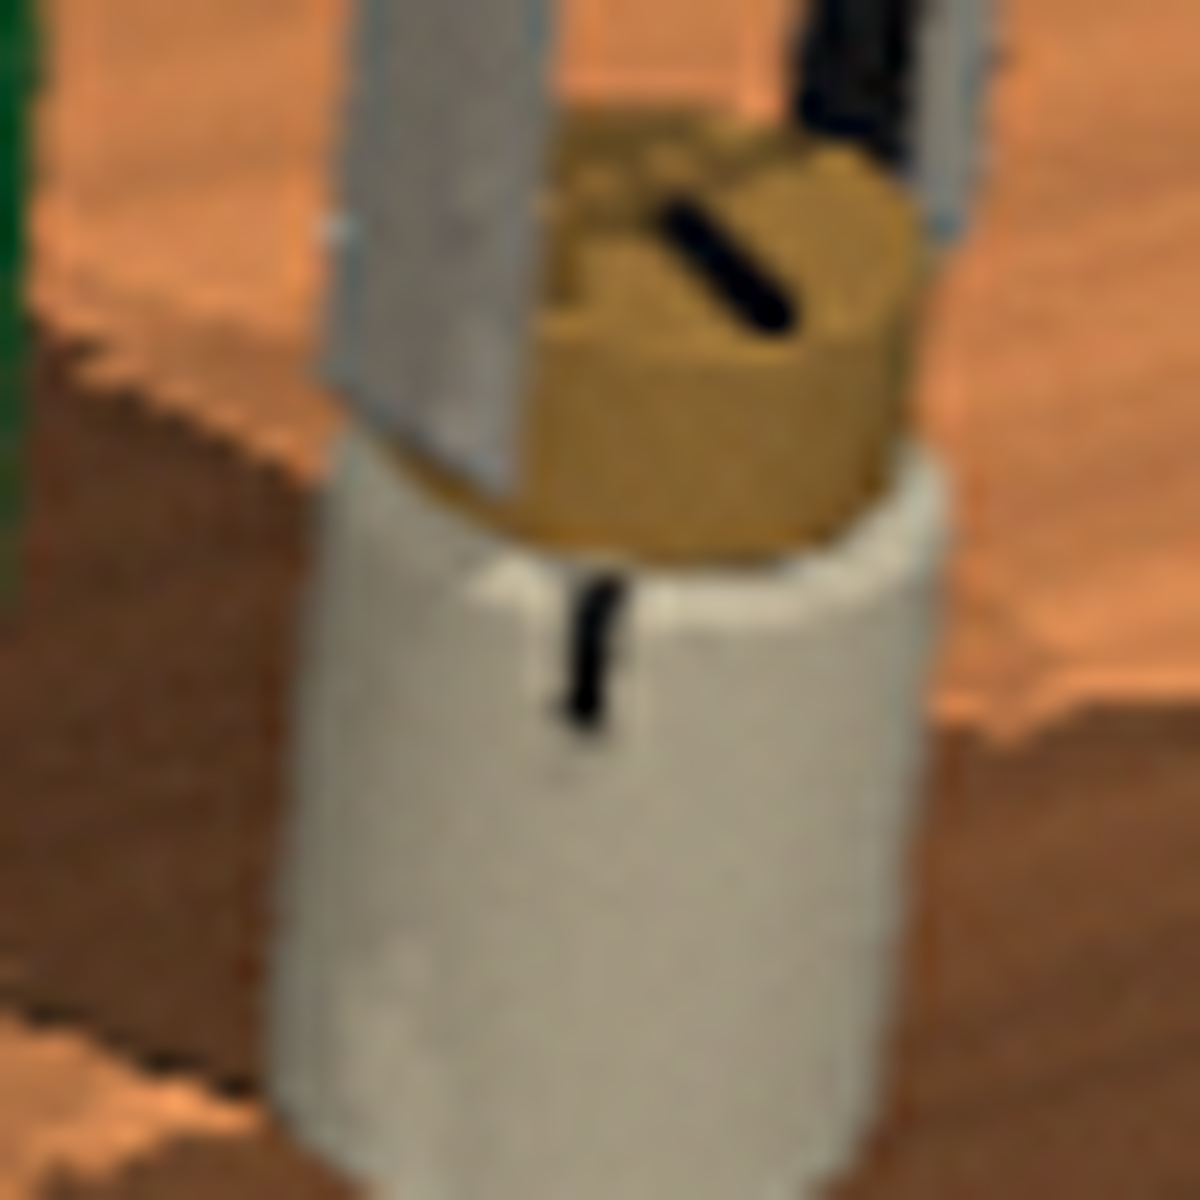

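jog_arm --turn '[[0,0,0],[0,0,0],[0,0,0]]' --dp '[[0.2,0,0],[0.1,0,0],[0,0,0]]' --gripper '[0.5,0.5,0.5]'

```text
clock: 7.0
eef_pos: [426.8, 268.4, 85.9]
eef_rot: [-1.137, 1.568, -2.502]
wrist_force: [-0.8, -0.3, -4.9]
finger_gap: 54.1
```

```bash
python3 -c "
from h import *
to([426.4,266.6,85.8])
p,d=grab('scene','s3');o=crop(p,403,200,40,15);cv2.imwrite('pics/s3c.png',o[:,:,::-1])
"
```

```text
t 7.0 pos [426.8 268.4  85.9] j6 1.854 F [-0.8 -0.3 -4.9] M [-0.073  0.131 -0.03 ] gap 54.1
jawdir deg -78.2 tool x [-0.002 -0.002 -1.   ]
dw [-0.4 -1.8 -0.1] dp cm [ 0.02 -0.08  0.17]
```

View pics/s3c.png

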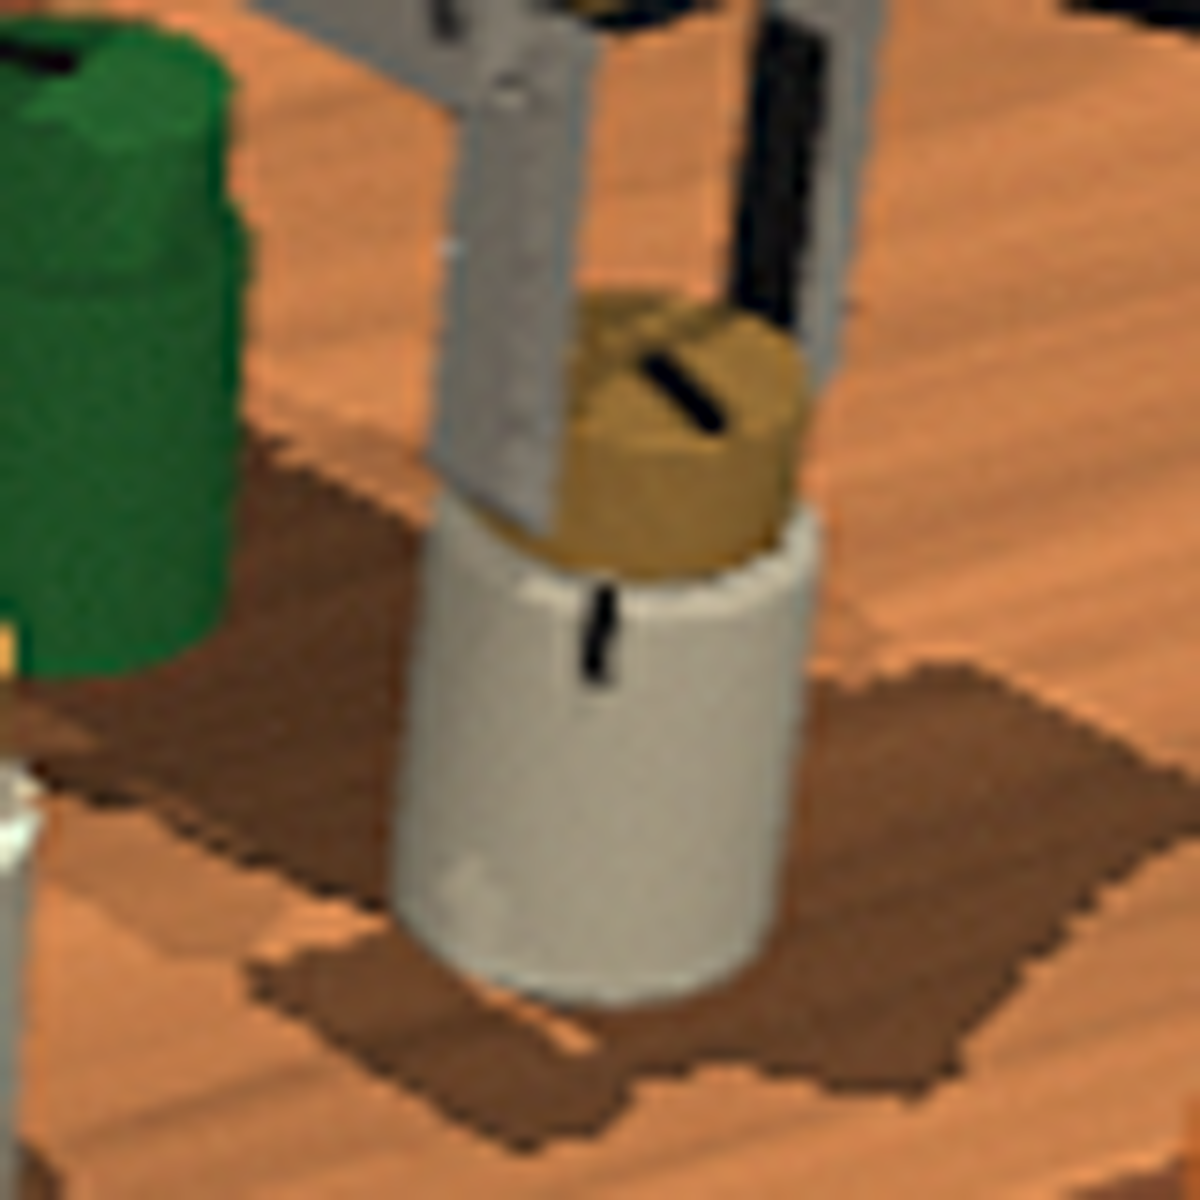

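jog_arm --turn '[[7,0,0],[7,0,0],[7,0,0],[7,0,0],[0,0,0]]' --dp '[[0,0,0],[0,0,0],[0,0,0],[0,0,0],[0,0,0]]' --gripper '[0.5,0.5,0.5,0.5,0.5]'

```text
clock: 7.68
eef_pos: [426.6, 268.7, 85.7]
eef_rot: [-0.858, 1.568, -2.717]
wrist_force: [-0.5, -1.6, 1.3]
finger_gap: 53.4
```

```bash
python3 -c "
from h import *
to([426.4,266.6,85.8])
p,d=grab('scene','s4');o=crop(p,403,200,40,15);cv2.imwrite('pics/s4c.png',o[:,:,::-1])
"
```

```text
t 7.675 pos [426.6 268.7  85.7] j6 2.349 F [-0.5 -1.6  1.3] M [-0.259  0.348  0.008] gap 53.4
jawdir deg -106.5 tool x [-0.003 -0.001 -1.   ]
dw [-0.2 -2.1  0.1] dp cm [-0.01  0.04  0.21]
```

View pics/s4c.png

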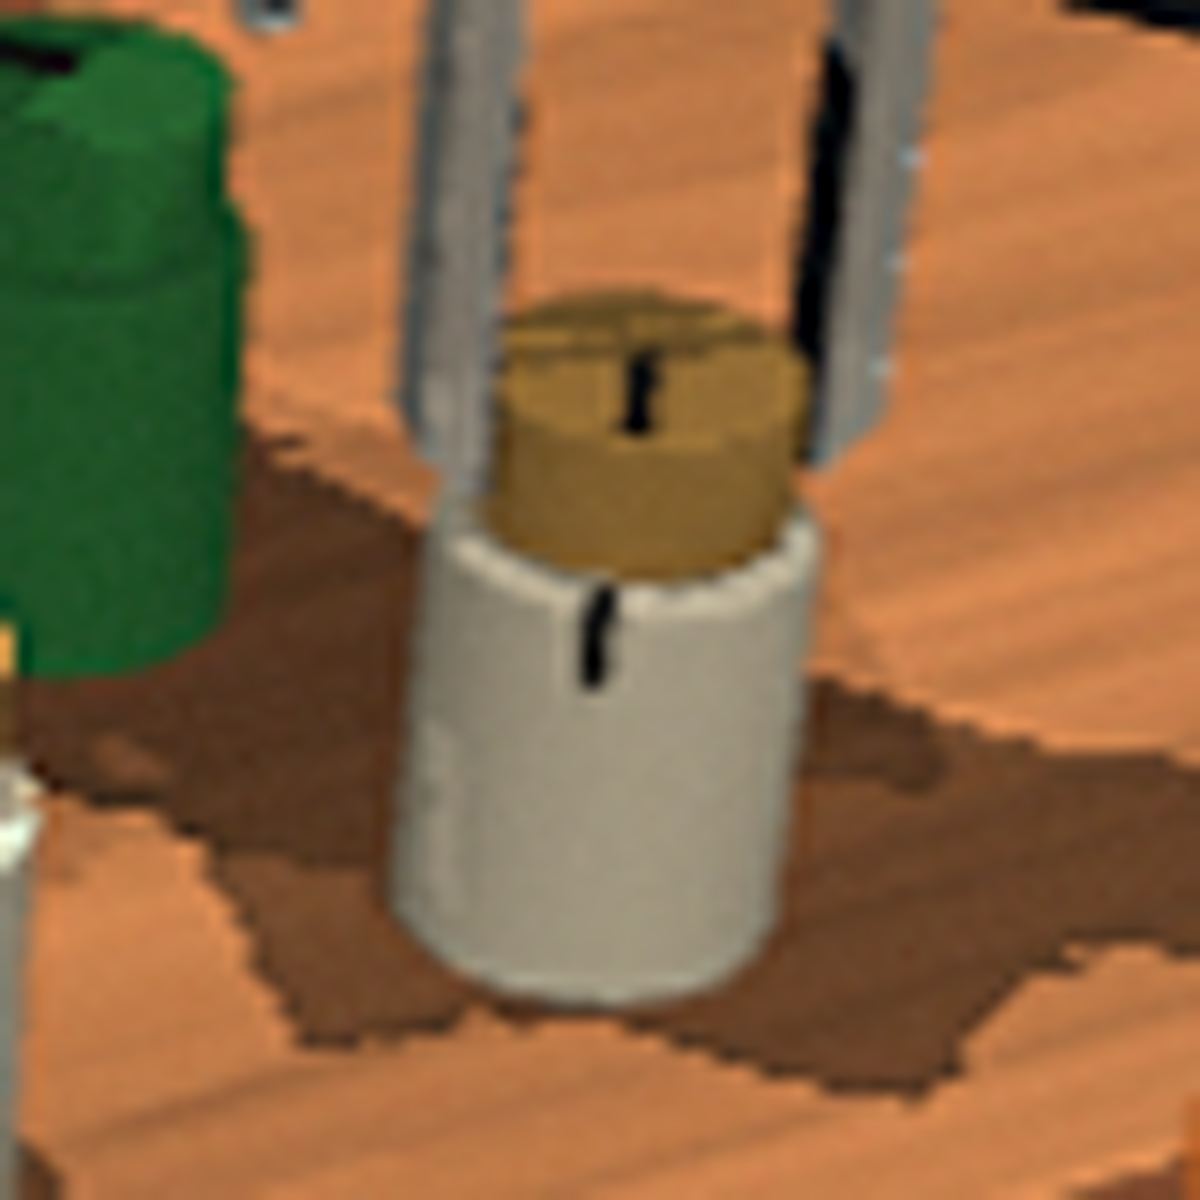

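jog_arm --turn '[[4,0,0],[4,0,0],[2,0,0],[0,0,0]]' --dp '[[0.1,0,0],[0,0,0],[0,0,0],[0,0,0]]' --gripper '[0.5,0.5,0.5,0.5]'

```text
clock: 8.22
eef_pos: [427.1, 269.2, 85.7]
eef_rot: [-1.046, 1.57, -3.07]
wrist_force: [-0.7, 0.9, -0.6]
finger_gap: 53.5
```

```bash
python3 -c "
from h import *
to([426.4,266.6,85.8])
p,d=grab('scene','s5');o=crop(p,403,195,25,24);cv2.imwrite('pics/s5c.png',cv2.resize(o,(600,600))[:,:,::-1])
"
```

```text
t 8.225 pos [427.1 269.2  85.7] j6 2.514 F [-0.7  0.9 -0.6] M [0.165 0.284 0.001] gap 53.5
jawdir deg -116.0 tool x [-0.001 -0.    -1.   ]
dw [-0.7 -2.6  0.1] dp cm [-0.01  0.05  0.26]
```

View pics/s5c.png

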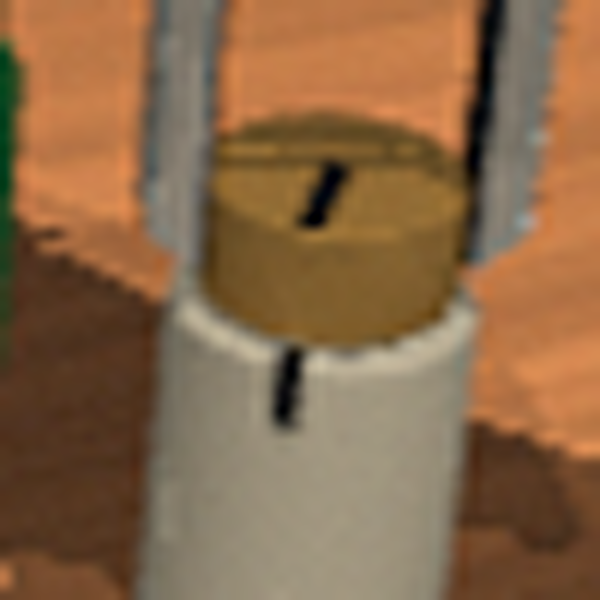

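jog_arm --turn '[[0,0,0],[0,0,0],[-10.7,0,0],[-10.7,0,0],[-10.7,0,0],[-10.7,0,0],[-10.7,0,0],[-10.7,0,0]]' --dp '[[0,0,0],[0,0,0],[0,0,0],[0,0,0],[0,0,0],[0,0,0],[0,0,0],[0,0,0]]' --gripper '[0.25,0.25,0.25,0.25,0.25,0.25,0.25,0.25]'

```text
clock: 9.28
eef_pos: [427.5, 268.6, 85.8]
eef_rot: [-1.338, 1.57, -2.229]
wrist_force: [-0.1, -0.7, -0.3]
finger_gap: 70.3
```

jog_arm --turn '[[-10.7,0,0],[-10.7,0,0],[-10.7,0,0],[-10.7,0,0],[-10.7,0,0],[-10.7,0,0],[-10.7,0,0],[0,0,0]]' --dp '[[0,0,0],[0,0,0],[0,0,0],[0,0,0],[0,0,0],[0,0,0],[0,0,0],[0,0,0]]' --gripper '[0.25,0.25,0.25,0.25,0.25,0.25,0.25,0.25]'

```text
clock: 10.28
eef_pos: [427.9, 268.2, 86.0]
eef_rot: [-2.098, 1.569, -1.677]
wrist_force: [-0.2, 0.1, -0.5]
finger_gap: 70.3
```

```bash
python3 -c "
from h import *
to([426.4,266.6,84])
p,d=grab('scene','s6');o=crop(p,403,195,40,15);cv2.imwrite('pics/s6c.png',cv2.resize(o,(600,600))[:,:,::-1])
"
```

```text
t 10.275 pos [427.9 268.2  86. ] j6 0.068 F [-0.2  0.1 -0.5] M [-0.063 -0.029  0.035] gap 70.3
jawdir deg 24.1 tool x [-0.    -0.002 -1.   ]
dw [-1.5 -1.6 -2. ] dp cm [ 0.2  -0.08 -0.2 ]
```

View pics/s6c.png

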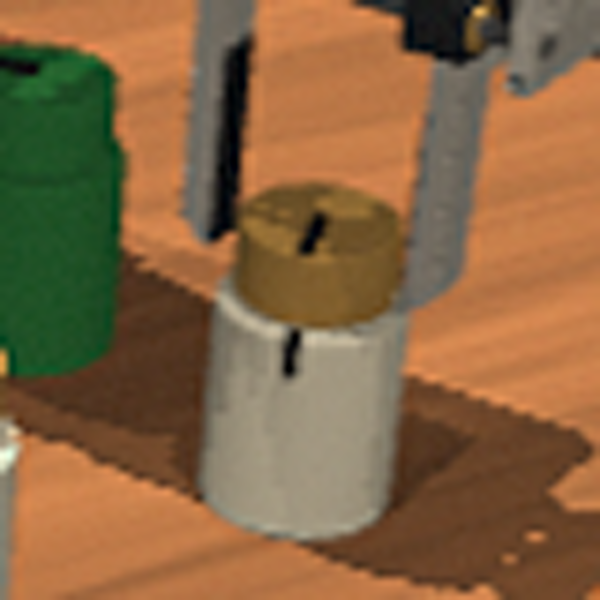

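jog_arm --turn '[[0,0,0],[0,0,0],[0,0,0],[0,0,0],[7,0,0],[7,0,0],[7,0,0],[5,0,0]]' --dp '[[0.4,0,0],[0,0,0],[0,0,0],[0.1,0,0],[0.1,0,0],[0,0,0],[0,0,0],[0,0,0]]' --gripper '[0.25,0.5,0.5,0.5,0.5,0.5,0.5,0.5]' --grip_force 40

```text
clock: 11.32
eef_pos: [428.4, 268.6, 81.5]
eef_rot: [-0.284, 1.569, -0.343]
wrist_force: [0.5, 0.1, -0.4]
finger_gap: 53.5
```

```bash
python3 -c "
from h import *
to([426.4,266.6,84])
p,d=grab('scene','s7');o=crop(p,403,195,40,15);cv2.imwrite('pics/s7c.png',cv2.resize(o,(600,600))[:,:,::-1])
"
```

```text
t 11.325 pos [428.4 268.6  81.5] j6 0.548 F [ 0.5  0.1 -0.4] M [-0.076  0.073  0.035] gap 53.5
jawdir deg -3.4 tool x [ 0.002 -0.001 -1.   ]
dw [-2.  -2.   2.5] dp cm [-0.25 -0.21 -0.19]
```

View pics/s7c.png

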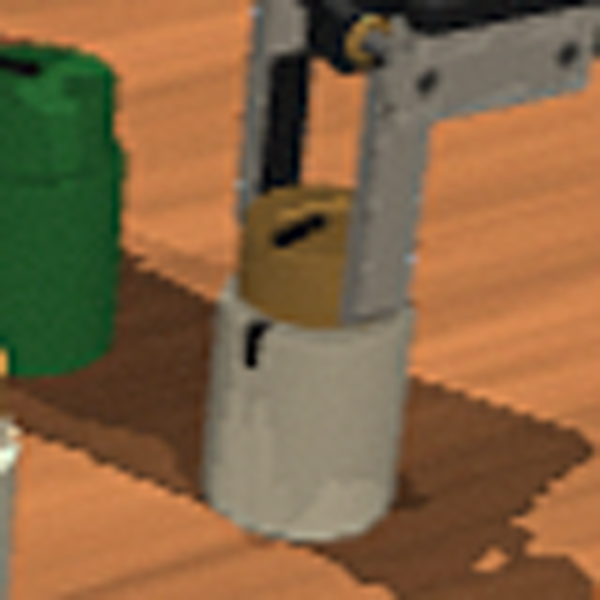

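J1 is shut: the jar now turns with its lid and the line meets the mark. I'll lift it and carry it over.

jog_arm --turn '[[0,0,0],[0,0,0],[0,0,0],[0,0,0],[0,0,0],[0,0,0],[0,0,0],[0,0,0]]' --dp '[[-2.5,0,0],[-3,0,0],[-2.8,0,0],[0,-1.5,2.5],[0,-2.5,4],[0,-2.5,4],[0,-2.5,4],[0,-2.5,4]]' --gripper '[0.5,0.5,0.5,0.5,0.5,0.5,0.5,0.5]'

```text
clock: 12.38
eef_pos: [607.1, 140.6, 162.1]
eef_rot: [-2.621, 1.562, -2.67]
wrist_force: [1.9, 1.8, -5.1]
finger_gap: 53.3
```

```bash
python3 -c "
from h import *
to([653.2,116,160])
"
```

```text
t 12.375 pos [607.1 140.6 162.1] j6 0.22 F [ 1.9  1.8 -5.1] M [-0.055  0.028  0.019] gap 53.3
jawdir deg -2.8 tool x [-0.008 -0.004 -1.   ]
dw [ 46.1 -24.6  -2.1] dp cm [ 0.18 -2.24  4.72]
```

jog_arm --turn '[[0,0,0],[0,0,0],[0,0,0],[0,0,0]]' --dp '[[0,-1.2,2.3],[0,-1,2.3],[1.4,0,0],[0.9,0,0]]' --gripper '[0.5,0.5,0.5,0.5]'

```text
clock: 12.88
eef_pos: [653.0, 112.7, 133.3]
eef_rot: [-2.764, 1.555, -2.812]
wrist_force: [-0.1, 0.6, -5.4]
finger_gap: 53.3
```

```bash
python3 -c "
from h import *
to([653.2,116,121.5])
p,d=grab('scene','s8')
"
```

```text
t 12.875 pos [653.  112.7 133.3] j6 0.166 F [-0.1  0.6 -5.4] M [-0.048  0.059 -0.022] gap 53.3
jawdir deg -2.8 tool x [-0.015 -0.005 -1.   ]
dw [  0.2   3.3 -11.8] dp cm [1.18 0.33 0.02]
```

View pics/s8.png

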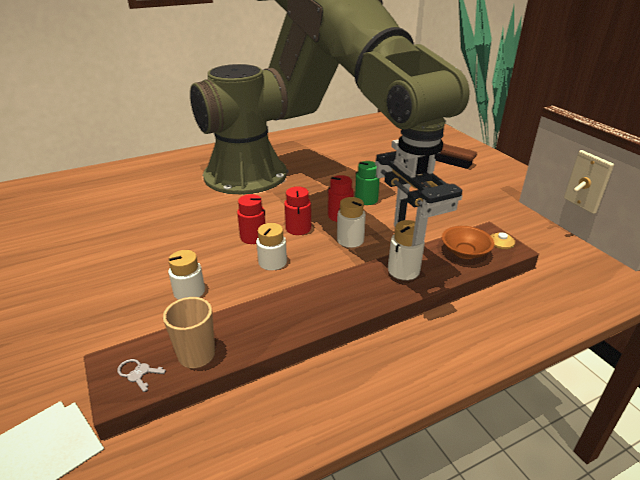

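jog_arm --turn '[[0,0,0],[0,0,0],[0,0,0]]' --dp '[[0.9,0,0],[0.2,0,0],[0,0,0]]' --gripper '[0.5,0.5,0.5]'

```text
clock: 13.3
eef_pos: [652.0, 113.7, 122.1]
eef_rot: [-2.744, 1.556, -2.79]
wrist_force: [0.1, 0.4, -5.8]
finger_gap: 53.6
```

jog_arm --turn '[[0,0,0],[0,0,0]]' --dp '[[0.15,0,0],[0,0,0]]' --gripper '[0.5,0.5]'

```text
clock: 13.55
eef_pos: [652.1, 114.0, 122.0]
eef_rot: [-2.712, 1.558, -2.757]
wrist_force: [0.6, -0.0, -5.1]
finger_gap: 53.4
```

jog_arm --turn '[[0,0,0],[0,0,0]]' --dp '[[0.3,0,0],[0.3,0,0]]' --gripper '[0.5,0.5]'

```text
clock: 13.8
eef_pos: [652.6, 114.2, 121.7]
eef_rot: [-2.578, 1.561, -2.624]
wrist_force: [-14.7, -3.3, 26.3]
finger_gap: 53.5
```

```bash
python3 -c "
from h import *
to([653.2,116,121.5])
p,d=grab('scene','s9');o=crop(p,405,250,40,15);cv2.imwrite('pics/s9c.png',cv2.resize(o,(600,600))[:,:,::-1])
"
```

```text
t 13.8 pos [652.6 114.2 121.7] j6 0.166 F [-14.7  -3.3  26.3] M [-0.509  3.255  0.05 ] gap 53.5
jawdir deg -2.6 tool x [-0.008 -0.005 -1.   ]
dw [ 0.6  1.8 -0.2] dp cm [0.02 0.18 0.05]
```

View pics/s9c.png

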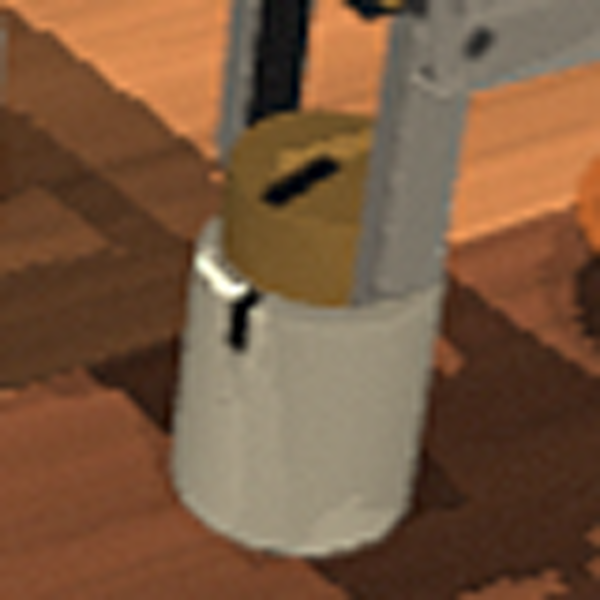

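jog_arm --turn '[[0,0,0],[0,0,0],[0,0,0],[0,0,0],[0,0,0],[0,0,0]]' --dp '[[-0.1,0,0],[0,0,0],[0,0,0],[-2,0,0],[-4,0,0],[-4,0,0]]' --gripper '[0.5,0.2,0.2,0.2,0.2,0.2]'

```text
clock: 14.6
eef_pos: [652.9, 114.8, 225.7]
eef_rot: [-2.67, 1.559, -2.715]
wrist_force: [0.2, 0.1, 0.1]
finger_gap: 75.5
```

```bash
python3 -c "
from h import *
to([446,109,190])
p,d=grab('scene','s10');p,d=grab('top','t10')
for o in lids(p,d): print(*o)
"
```

```text
t 14.6 pos [652.9 114.8 225.7] j6 0.166 F [0.2 0.1 0.1] M [0.008 0.055 0.012] gap 75.5
jawdir deg -2.6 tool x [-0.01  -0.005 -1.   ]
dw [-206.9   -5.8  -35.7] dp cm [  3.78  -1.49 -20.6 ]
[445.9 253.2] 353 [445.7 253.3  10.6] [ 459.4 -279.9   88.4] [ 460.2 -280.6]
[366.6 258.1] 350 [366.6 258.   10.6] [443.  -88.8  88. ] [443.1 -89.7]
```

View pics/s10.png

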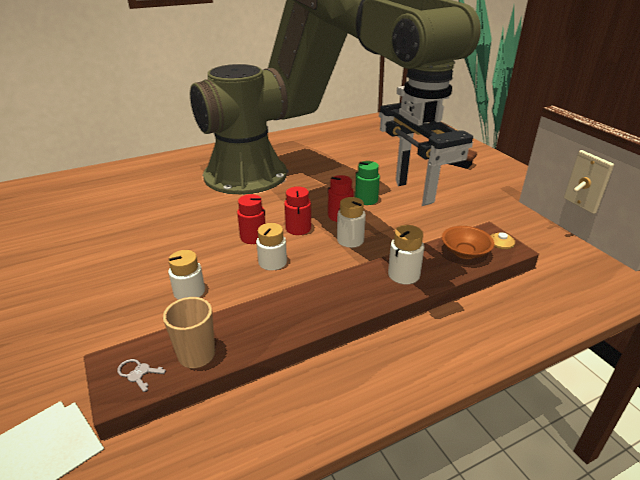

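jog_arm --turn '[[0,0,0],[0,0,0],[0,0,0],[0,0,0],[-10.6,0,0],[-10.6,0,0],[-10.6,0,0],[-10.6,0,0]]' --dp '[[0.6,-0.37,-5.15],[0.6,-0.37,-5.15],[0.6,-0.37,-5.15],[0.6,-0.37,-5.15],[0,0,0],[0,0,0],[0,0,0],[0,0,0]]' --gripper '[0.15,0.15,0.15,0.15,0.15,0.15,0.15,0.15]'

```text
clock: 15.7
eef_pos: [441.3, 109.2, 208.9]
eef_rot: [-1.323, 1.566, -0.615]
wrist_force: [-0.6, 1.2, 0.1]
finger_gap: 79.9
```

jog_arm --turn '[[-10.6,0,0],[-10.6,0,0],[-10.6,0,0],[-10.6,0,0],[-10.6,0,0],[-10.6,0,0],[-10.6,0,0],[-10.6,0,0]]' --dp '[[0,0,0],[0,0,0],[0,0,0],[0,0,0],[0,0,0],[0,0,0],[0,0,0],[0,0,0]]' --gripper '[0.15,0.15,0.15,0.15,0.15,0.15,0.15,0.15]'

```text
clock: 16.7
eef_pos: [441.9, 109.4, 213.9]
eef_rot: [-2.338, 1.56, -0.131]
wrist_force: [-1.0, -1.5, 0.6]
finger_gap: 80.0
```

```bash
python3 -c "
from h import *
to([446,109,120])
p,d=grab('scene','s11');o=crop(p,351,200,60,10);cv2.imwrite('pics/s11c.png',o[:,:,::-1])
"
```

```text
t 16.7 pos [441.9 109.4 213.9] j6 -2.043 F [-1.  -1.5  0.6] M [ 0.09   0.006 -0.018] gap 80.0
jawdir deg 126.5 tool x [ 0.01  -0.001 -1.   ]
dw [  4.1  -0.4 -93.9] dp cm [ 9.39 -0.23 -0.21]
```

View pics/s11c.png

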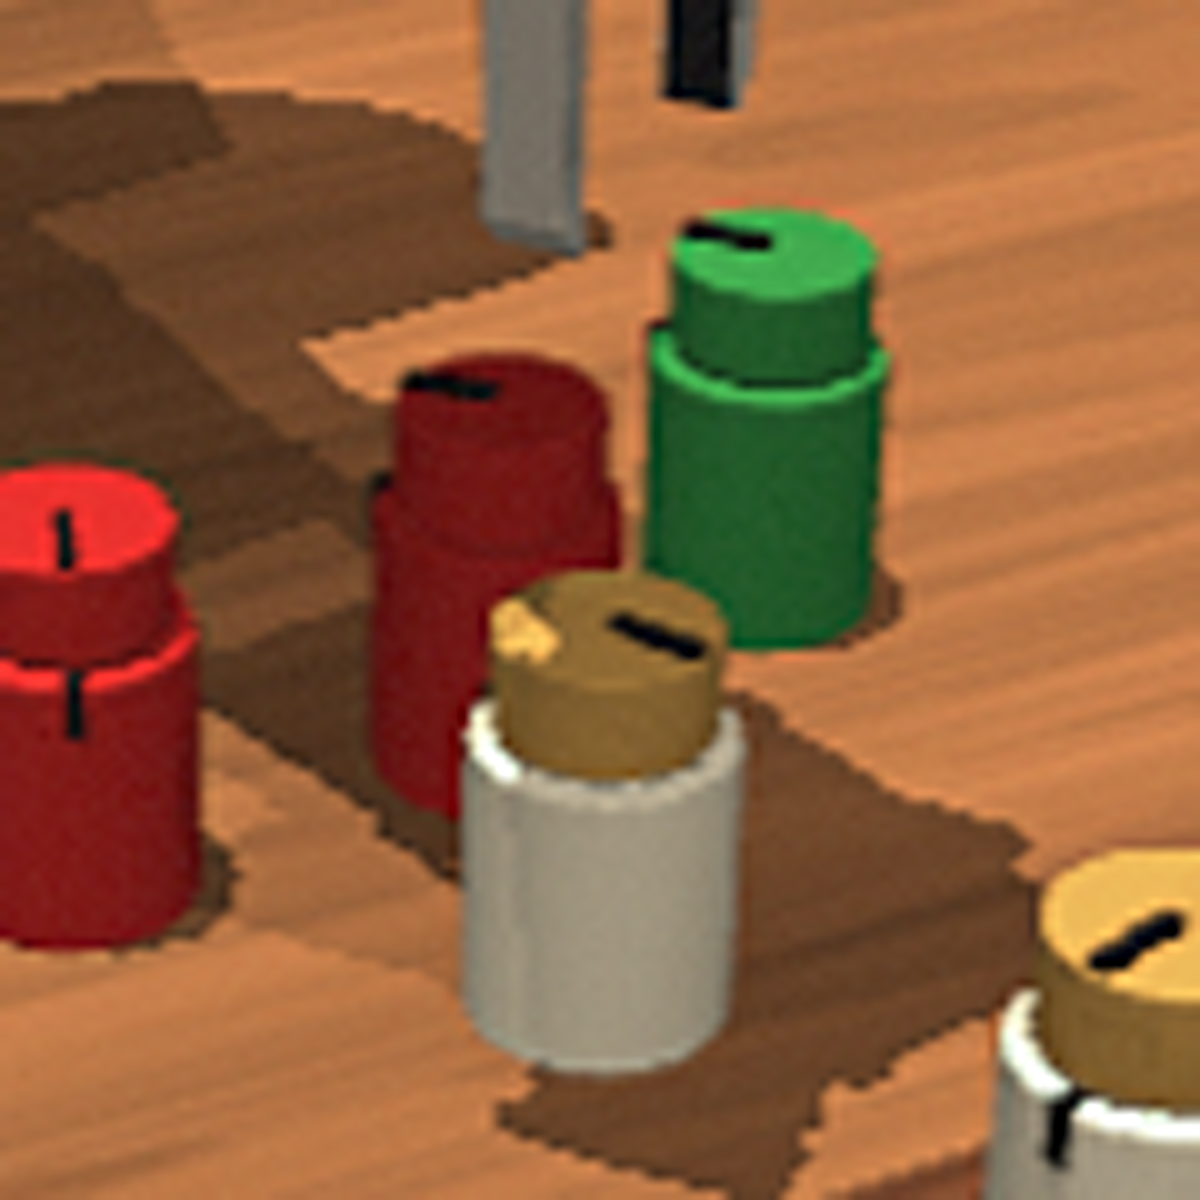

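jog_arm --turn '[[-10.6,0,0],[-10.6,0,0],[0,0,0],[0,0,0],[0,0,0],[0,0,0]]' --dp '[[0,-0.2,-0.2],[3,0,0],[4,0,0],[3,0,0],[1.4,0,0],[0,0,0]]' --gripper '[0.15,0.15,0.15,0.15,0.15,0.15]'

```text
clock: 17.5
eef_pos: [447.8, 109.2, 100.5]
eef_rot: [-2.587, 1.554, -0.018]
wrist_force: [0.6, -0.3, 0.1]
finger_gap: 79.8
```

```bash
python3 -c "
from h import *
to([446,109,83])
p,d=grab('scene','s12');o=crop(p,351,210,40,15);cv2.imwrite('pics/s12c.png',o[:,:,::-1])
"
```

```text
t 17.5 pos [447.8 109.2 100.5] j6 -2.406 F [ 0.6 -0.3  0.1] M [0.124 0.064 0.005] gap 79.8
jawdir deg 147.2 tool x [ 0.016 -0.    -1.   ]
dw [ -1.8  -0.2 -17.5] dp cm [1.75 0.13 0.17]
```

View pics/s12c.png

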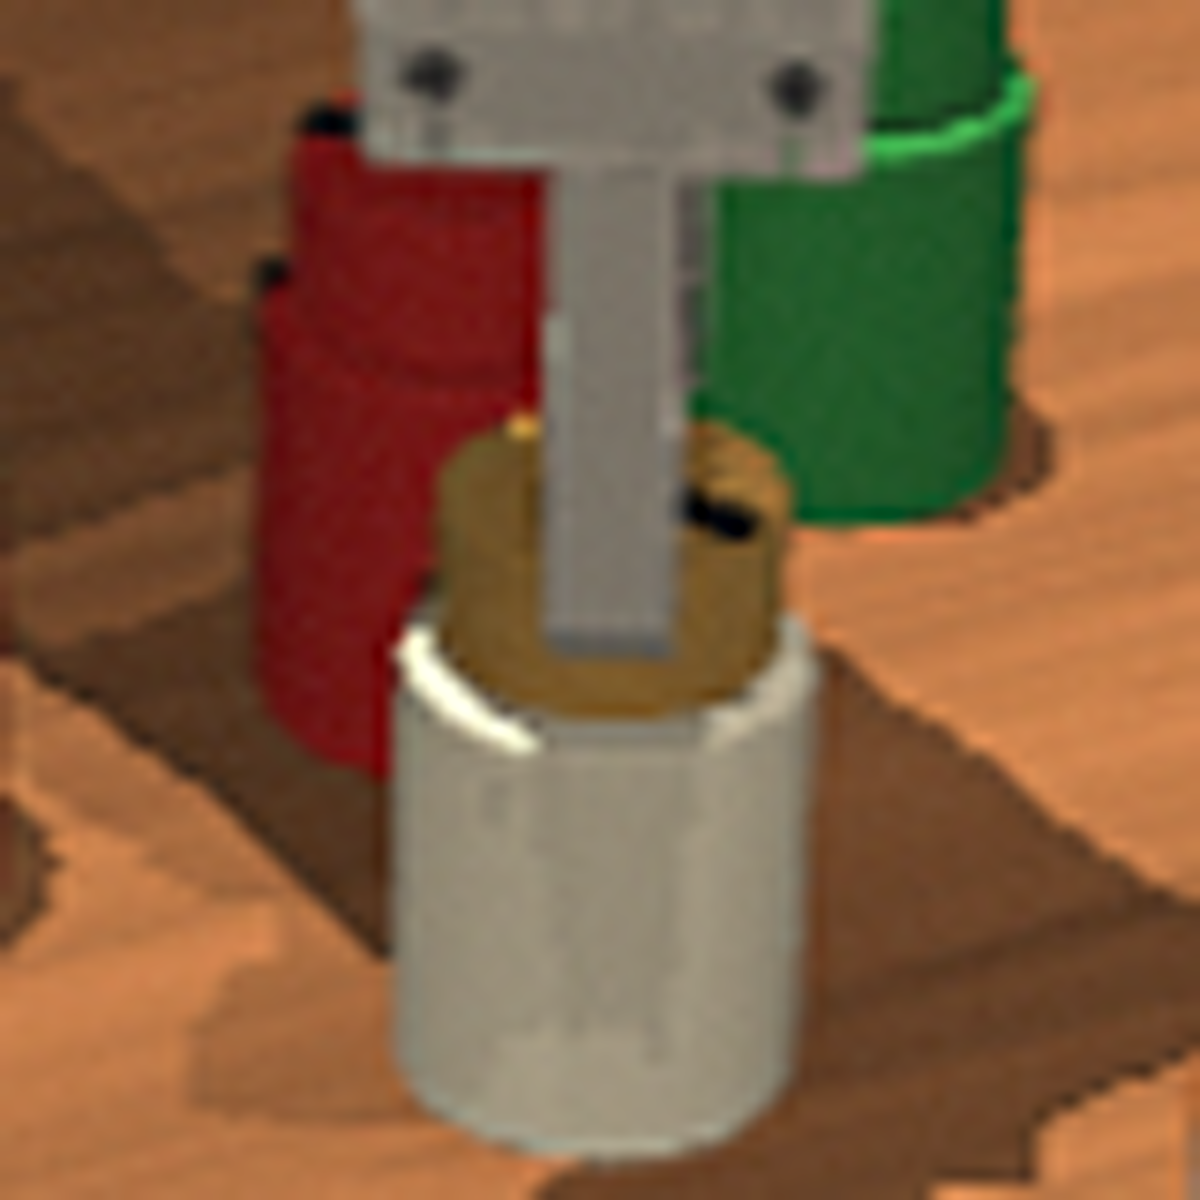

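jog_arm --turn '[[0,-0.8,0.5],[0,0,0],[0,0,0],[0,0,0],[0,0,0],[0,0,0],[0,0,0]]' --dp '[[0,0.1,0.2],[1.7,0,0],[0.2,0,0],[0,0,0],[0,0,0],[0,0,0],[0.2,0,0]]' --gripper '[0.15,0.15,0.15,0.5,0.5,0.5,0.5]'

```text
clock: 18.42
eef_pos: [448.4, 110.6, 86.5]
eef_rot: [-2.169, 1.564, 0.399]
wrist_force: [-14.1, 3.6, 35.8]
finger_gap: 53.4
```

jog_arm --turn '[[10,0,0],[10,0,0],[10,0,0],[10,0,0],[10,0,0],[10,0,0],[10,0,0],[10,0,0]]' --dp '[[0.1,0,0],[0.1,0,0],[0.1,0,0],[0.1,0,0],[0.1,0,0],[0.1,0,0],[0.1,0,0],[0.1,0,0]]' --gripper '[0.5,0.5,0.5,0.5,0.5,0.5,0.5,0.5]'

```text
clock: 19.42
eef_pos: [453.2, 109.7, 86.5]
eef_rot: [-1.14, 1.55, -0.01]
wrist_force: [-3.2, -3.6, 13.6]
finger_gap: 53.4
```

```bash
python3 -c "
from h import *
to([446,109,83])
p,d=grab('scene','s13');o=crop(p,351,210,40,15);cv2.imwrite('pics/s13c.png',cv2.resize(o,(600,600))[:,:,::-1])
"
```

```text
t 19.425 pos [453.2 109.7  86.5] j6 -0.967 F [-3.2 -3.6 13.6] M [-1.525  1.133  0.083] gap 53.4
jawdir deg 64.8 tool x [ 0.02 -0.   -1.  ]
dw [-7.2 -0.7 -3.5] dp cm [ 0.34  0.63 -0.38]
```

View pics/s13c.png

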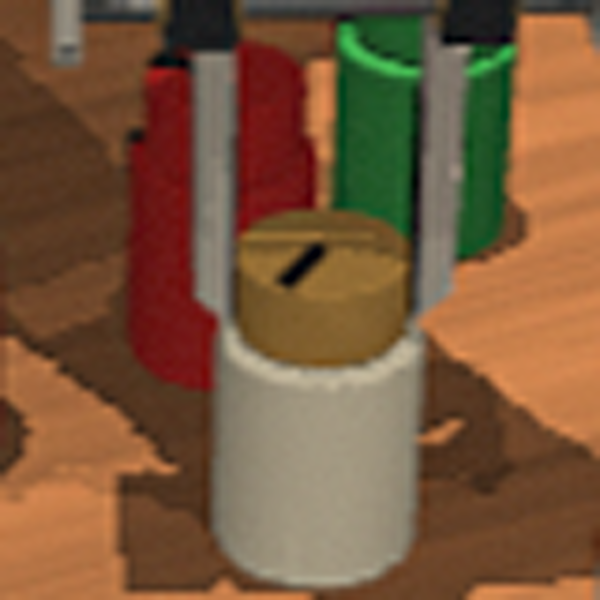

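jog_arm --turn '[[9,0.5,1.0],[10,0,0],[10,0,0],[10,0,0],[10,0,0],[10,0,0],[10,0,0],[10,0,0]]' --dp '[[0.05,0,0],[0.05,0,0],[0.05,0,0],[0.05,0,0],[0.05,0,0],[0.05,0,0],[0.05,0,0],[0.05,0,0]]' --gripper '[0.5,0.5,0.5,0.5,0.5,0.5,0.5,0.5]'

```text
clock: 20.48
eef_pos: [451.6, 108.7, 86.4]
eef_rot: [-2.448, 1.566, -2.75]
wrist_force: [-5.8, 1.7, 10.7]
finger_gap: 53.3
```

```bash
python3 -c "
from h import *
to([446,109,83])
p,d=grab('scene','s14');o=crop(p,351,210,40,15);cv2.imwrite('pics/s14c.png',cv2.resize(o,(600,600))[:,:,::-1])
"
```

```text
t 20.475 pos [451.6 108.7  86.4] j6 0.461 F [-5.8  1.7 10.7] M [0.368 1.854 0.06 ] gap 53.3
jawdir deg -17.3 tool x [-0.004 -0.002 -1.   ]
dw [-5.6  0.3 -3.4] dp cm [ 0.34 -0.14 -0.54]
```

View pics/s14c.png

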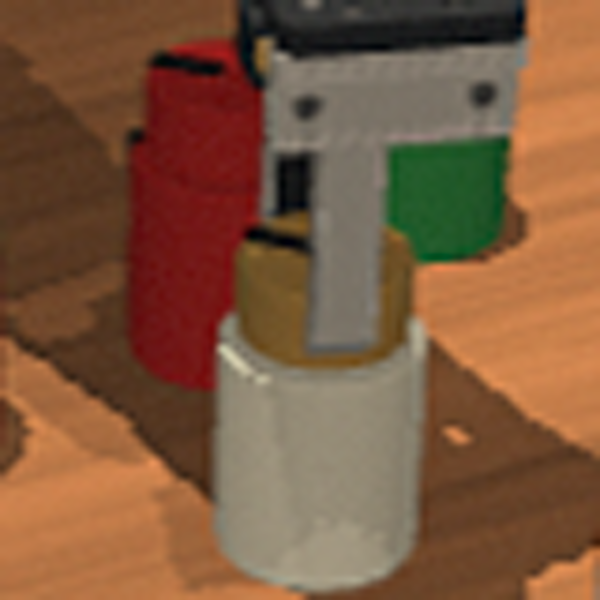

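jog_arm --turn '[[8,0,0],[8,0,0],[8,0,0],[6,0,0],[5,0,0],[0,0,0]]' --dp '[[0.05,0,0],[0.05,0,0],[0.05,0,0],[0.05,0,0],[0,0,0],[0,0,0]]' --gripper '[0.5,0.5,0.5,0.5,0.5,0.5]'

```text
clock: 21.28
eef_pos: [449.7, 110.1, 86.7]
eef_rot: [-2.308, 1.562, 3.032]
wrist_force: [-1.9, 1.4, 0.2]
finger_gap: 53.5
```

```bash
python3 -c "
from h import *
to([446,109,83])
p,d=grab('scene','s15');o=crop(p,351,210,40,15);cv2.imwrite('pics/s15c.png',cv2.resize(o,(600,600))[:,:,::-1])
"
```

```text
t 21.275 pos [449.7 110.1  86.7] j6 1.101 F [-1.9  1.4  0.2] M [0.331 0.51  0.047] gap 53.5
jawdir deg -54.1 tool x [-0.009  0.001 -1.   ]
dw [-3.7 -1.1 -3.7] dp cm [ 0.37 -0.36 -0.13]
```

View pics/s15c.png

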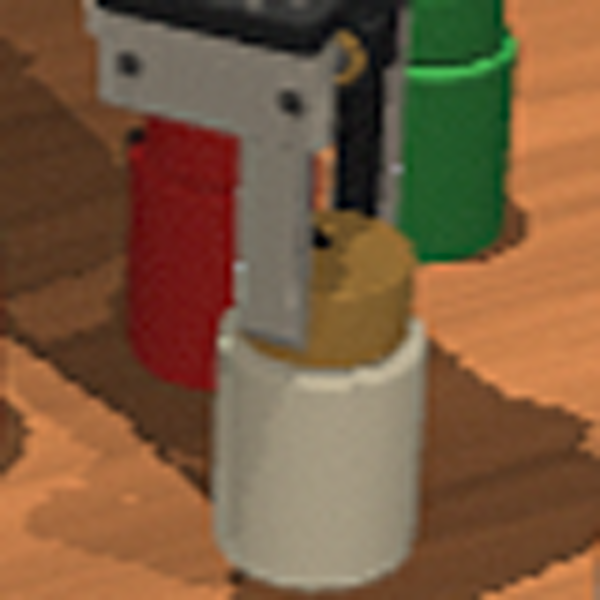

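jog_arm --turn '[[0,0,0],[0,0,0],[0,0,0],[0,0,0],[0,0,0],[0,0,0],[0,0,0],[0,0,0]]' --dp '[[0,0,0],[0,0,0],[-5,0,0],[-5,0,0],[0,-3.05,3.93],[0,-3.05,3.93],[0,-3.05,3.93],[0,-3.05,3.93]]' --gripper '[0.15,0.15,0.15,0.15,0.15,0.15,0.15,0.15]'

```text
clock: 22.32
eef_pos: [446.8, -92.9, 190.9]
eef_rot: [-1.843, 1.567, -2.772]
wrist_force: [0.5, 0.8, -0.6]
finger_gap: 80.1
```

jog_arm --turn '[[-10.6,0,0],[-10.6,0,0],[-10.6,0,0],[-10.6,0,0],[-10.6,0,0],[-10.6,0,0],[-10.6,0,0],[-10.6,0,0]]' --dp '[[0,0,0],[0,0,0],[0,0,0],[0,0,0],[0,0,0],[0,0,0],[0,0,0],[0,0,0]]' --gripper '[0.15,0.15,0.15,0.15,0.15,0.15,0.15,0.15]'

```text
clock: 23.32
eef_pos: [447.1, -97.7, 191.2]
eef_rot: [-2.52, 1.567, -1.946]
wrist_force: [-0.1, 0.0, 0.1]
finger_gap: 79.8
```

jog_arm --turn '[[-10.6,0,0],[-10.6,0,0],[-10.6,0,0],[-10.6,0,0],[-10.6,0,0],[-10.6,0,0],[-10.6,0,0],[-10.6,0,0]]' --dp '[[0,0,0],[0,0,0],[0,0,0],[0,0,0],[0,0,0],[0,0,0],[0,0,0],[0,0,0]]' --gripper '[0.15,0.15,0.15,0.15,0.15,0.15,0.15,0.15]'

```text
clock: 24.32
eef_pos: [447.8, -98.7, 191.4]
eef_rot: [2.758, 1.565, -1.452]
wrist_force: [0.3, -0.7, -0.1]
finger_gap: 79.6
```

```bash
python3 -c "
from h import *
to([443,-89,110])
p,d=grab('top','t16')
for o in lids(p,d): print(*o)
q,d=grab('scene','s16')
a=np.hstack([crop(p,285,256,25,12),crop(p,270,180,25,12)]);cv2.imwrite('pics/t16c.png',cv2.resize(a,(800,400))[:,:,::-1])
"
```

```text
t 24.325 pos [447.8 -98.7 191.4] j6 -2.365 F [ 0.3 -0.7 -0.1] M [0.074 0.021 0.042] gap 79.6
jawdir deg 118.8 tool x [ 0.001 -0.006 -1.   ]
dw [ -4.8   9.7 -81.4] dp cm [ 8.14 -0.07  1.13]
[283.6 165.5] 368 [283.5 165.5  10.8] [652.4 115.9 144.6] [652.8 115.8]
[283.8 251.1] 361 [283.7 251.2  10.7] [452.8 111.4 104.2] [453.4 111.8]
[445.9 253.2] 353 [445.7 253.3  10.6] [ 459.4 -280.    88.1] [ 460.1 -280.3]
```

View pics/t16c.png

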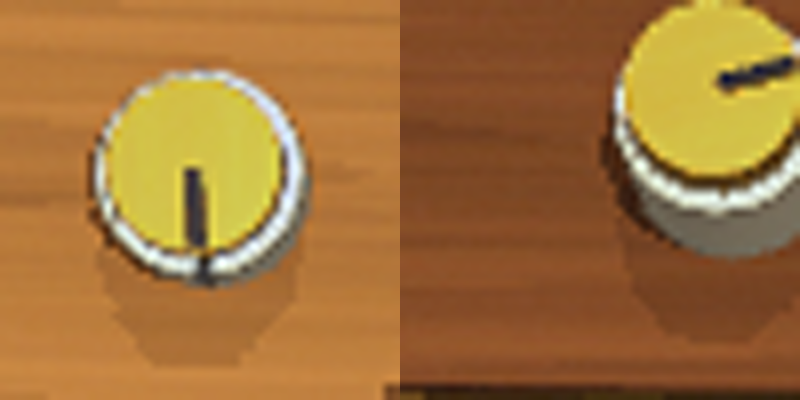

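View pics/s16.png

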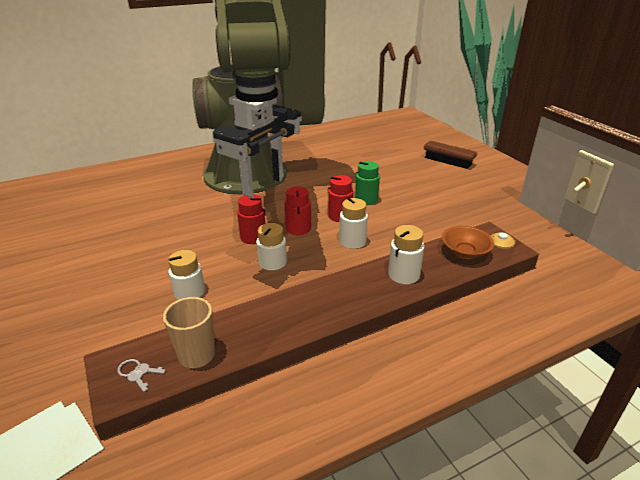

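J2's line meets its mark, so it is shut, and J1 stands at (652,116). Next is J3.

jog_arm --turn '[[0,0,0],[0,0,0],[0,0,0],[0,0,0],[0,0,0]]' --dp '[[3,-0.1,1.1],[4,0,0],[3,0,0],[0.8,0,0],[0,0,0]]' --gripper '[0.15,0.15,0.15,0.15,0.15]'

```text
clock: 25.05
eef_pos: [444.6, -89.5, 82.0]
eef_rot: [-3.093, 1.562, -1.045]
wrist_force: [-0.0, 0.3, 0.7]
finger_gap: 80.1
```

```bash
python3 -c "
from h import *
to([443,-89,68])
p,d=grab('scene','s17');o=crop(p,271,230,40,15);cv2.imwrite('pics/s17c.png',cv2.resize(o,(600,600))[:,:,::-1])
"
```

```text
t 25.05 pos [444.6 -89.5  82. ] j6 -2.321 F [-0.   0.3  0.7] M [ 0.049 -0.038  0.005] gap 80.1
jawdir deg 117.4 tool x [ 0.004 -0.007 -1.   ]
dw [ -1.6   0.5 -14. ] dp cm [1.4  0.12 0.13]
```

View pics/s17c.png

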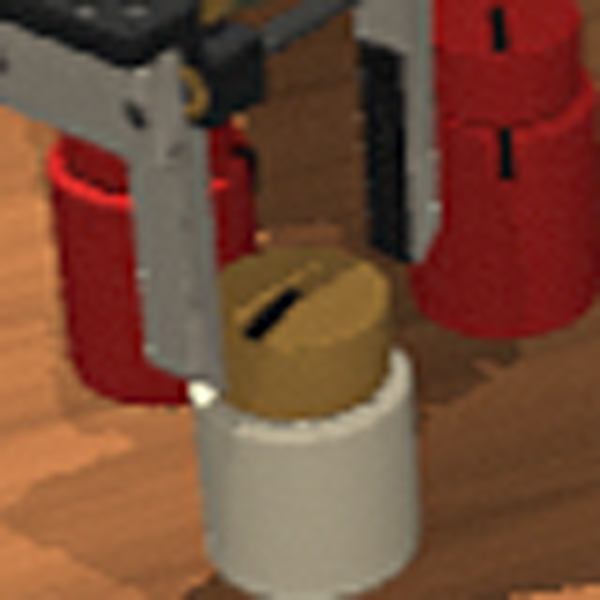

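jog_arm --turn '[[0,0,0],[0,0,0],[0,0,0],[0,0,0],[0,0,0],[5,0,0],[10,0,0],[10,0,0]]' --dp '[[1.3,0.1,0.1],[0,0,0],[0,0,0],[0,0,0],[0,0,0],[0.1,0,0],[0.05,0,0],[0.05,0,0]]' --gripper '[0.15,0.15,0.5,0.5,0.5,0.5,0.5,0.5]'

```text
clock: 26.1
eef_pos: [445.6, -89.7, 70.4]
eef_rot: [-2.293, 1.556, -0.693]
wrist_force: [-0.7, -2.1, 3.2]
finger_gap: 53.4
```

jog_arm --turn '[[10,0,0],[10,0,0],[10,0,0],[10,0,0],[10,0,0],[10,0,0],[10,0,0],[10,0,0]]' --dp '[[0.05,0,0],[0.05,0,0],[0.05,0,0],[0.05,0,0],[0.05,0,0],[0.05,0,0],[0.05,0,0],[0.05,0,0]]' --gripper '[0.5,0.5,0.5,0.5,0.5,0.5,0.5,0.5]'

```text
clock: 27.1
eef_pos: [445.3, -92.4, 70.5]
eef_rot: [-1.177, 1.552, -1.018]
wrist_force: [-5.7, 0.3, 11.6]
finger_gap: 53.5
```

```bash
python3 -c "
from h import *
to([443,-89,68])
p,d=grab('scene','s18');o=crop(p,271,230,40,15);cv2.imwrite('pics/s18c.png',cv2.resize(o,(600,600))[:,:,::-1])
"
```

```text
t 27.1 pos [445.3 -92.4  70.5] j6 -0.428 F [-5.7  0.3 11.6] M [0.027 2.017 0.049] gap 53.5
jawdir deg 9.1 tool x [ 0.01  -0.016 -1.   ]
dw [-2.3  3.4 -2.5] dp cm [ 0.24  0.37 -0.17]
```

View pics/s18c.png

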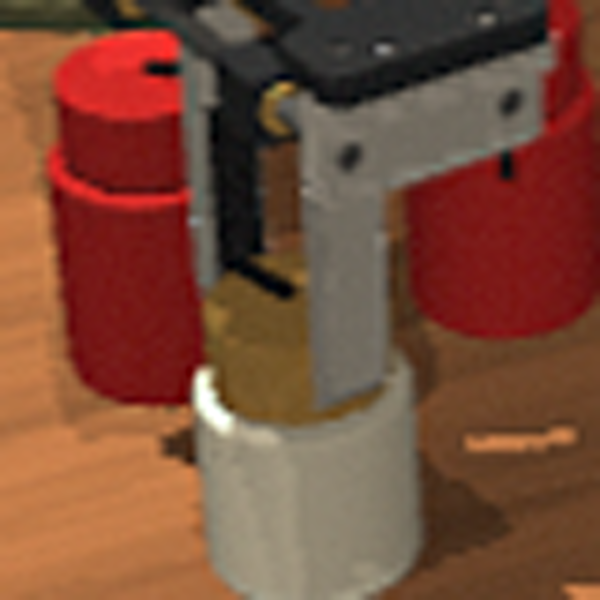

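jog_arm --turn '[[9,0,0],[9,0,0],[9,0,0],[9,0,0],[9,0,0],[9,0,0],[5,0,0],[0,0,0]]' --dp '[[0.05,0,0],[0.05,0,0],[0.05,0,0],[0.05,0,0],[0.05,0,0],[0.05,0,0],[0,0,0],[0,0,0]]' --gripper '[0.5,0.5,0.5,0.5,0.5,0.5,0.5,0.5]'

```text
clock: 28.15
eef_pos: [440.9, -91.4, 71.1]
eef_rot: [-0.837, 1.557, -1.752]
wrist_force: [-2.4, 0.8, 2.4]
finger_gap: 53.4
```

```bash
python3 -c "
from h import *
to([459.5,-280,180])
p,d=grab('scene','s19');o=crop(p,271,230,40,15);cv2.imwrite('pics/s19c.png',cv2.resize(o,(600,600))[:,:,::-1])
"
```

```text
t 28.15 pos [440.9 -91.4  71.1] j6 0.647 F [-2.4  0.8  2.4] M [0.17  0.808 0.039] gap 53.4
jawdir deg -52.4 tool x [-0.002 -0.013 -1.   ]
dw [  18.6 -188.6  108.9] dp cm [-10.64 -10.13  16.18]
```

View pics/s19c.png

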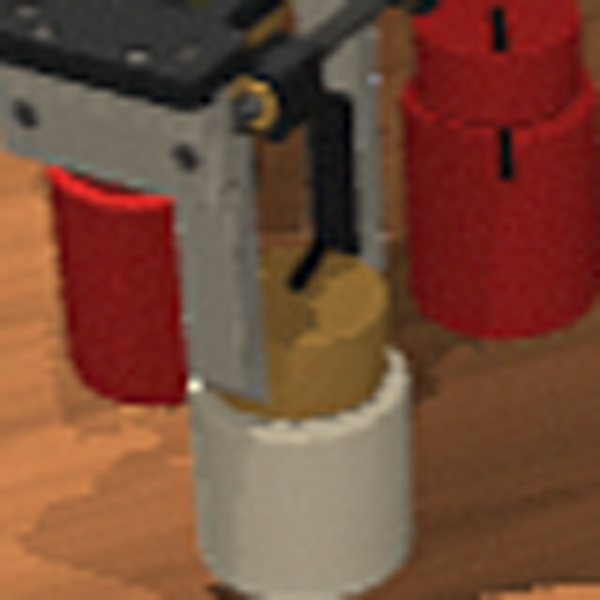

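jog_arm --turn '[[0,0,0],[0,0,0],[0,0,0],[0,0,0],[0,0,0],[0,0,0],[0,0,0],[0,0,0]]' --dp '[[0,0,0],[0,0,0],[-5,0,0],[-6,0,0],[0,-2.5,4.05],[0,-2.5,4.05],[0,-2.5,4.05],[0,-2.5,4.05]]' --gripper '[0.15,0.15,0.15,0.15,0.15,0.15,0.15,0.15]'

```text
clock: 29.2
eef_pos: [463.4, -282.8, 188.6]
eef_rot: [-0.506, 1.555, -1.412]
wrist_force: [0.1, 0.1, 0.4]
finger_gap: 80.1
```

jog_arm --turn '[[-10.6,0,0],[-10.6,0,0],[-10.6,0,0],[-10.6,0,0],[-10.6,0,0],[-10.6,0,0],[-10.6,0,0],[-10.6,0,0]]' --dp '[[0,0,0],[0,0,0],[0,0,0],[0,0,0],[0,0,0],[0,0,0],[0,0,0],[0,0,0]]' --gripper '[0.15,0.15,0.15,0.15,0.15,0.15,0.15,0.15]'

```text
clock: 30.2
eef_pos: [463.7, -286.7, 187.1]
eef_rot: [-1.977, 1.554, -1.381]
wrist_force: [-0.3, 0.7, 0.5]
finger_gap: 79.8
```

jog_arm --turn '[[-10.6,0,0],[-10.6,0,0],[-10.6,0,0],[-10.6,0,0],[-10.6,0,0],[-10.6,0,0],[0,0,0]]' --dp '[[0,0,0],[0,0,0],[0,0,0],[0,0,0],[0,0,0],[0,0,0],[0,0,0]]' --gripper '[0.15,0.15,0.15,0.15,0.15,0.15,0.15]'

```text
clock: 31.08
eef_pos: [464.5, -286.9, 186.4]
eef_rot: [-3.04, 1.554, -1.319]
wrist_force: [0.0, -0.6, -0.0]
finger_gap: 80.0
```

```bash
python3 -c "
from h import *
to([459.5,-280,82])
p,d=grab('top','t20')
for o in lids(p,d): print(*o)
q,d=grab('scene','s20')
a=np.hstack([crop(p,285,256,25,12),crop(p,366,258,25,12)]);cv2.imwrite('pics/t20c.png',cv2.resize(a,(800,400))[:,:,::-1])
"
```

```text
t 31.075 pos [ 464.5 -286.9  186.4] j6 -2.332 F [ 0.  -0.6 -0. ] M [0.042 0.019 0.007] gap 80.0
jawdir deg 98.6 tool x [ 0.004 -0.017 -1.   ]
dw [  -5.     6.9 -104.4] dp cm [10.43  0.41  0.94]
[283.6 165.5] 371 [283.6 165.8  10.9] [651.7 115.7 144.6] [652.6 115.9]
[283.8 251.1] 362 [283.7 251.2  10.7] [452.8 111.4 104.3] [453.5 111.9]
[367.9 257.6] 353 [367.9 257.6  10.6] [444.  -91.8  88.3] [444.  -92.1]
```

View pics/t20c.png

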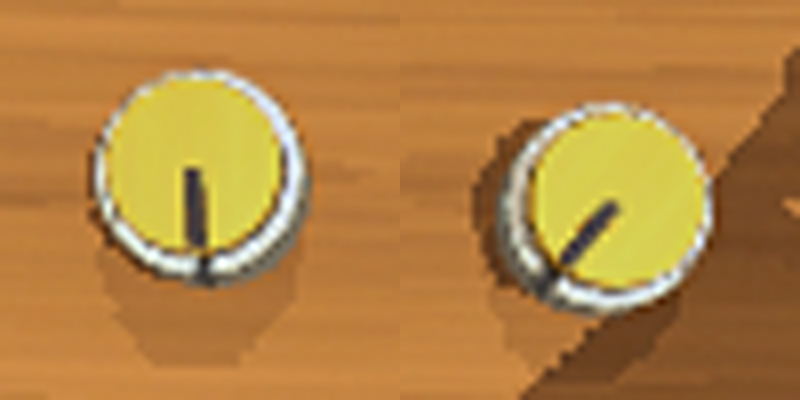

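View pics/s20.png

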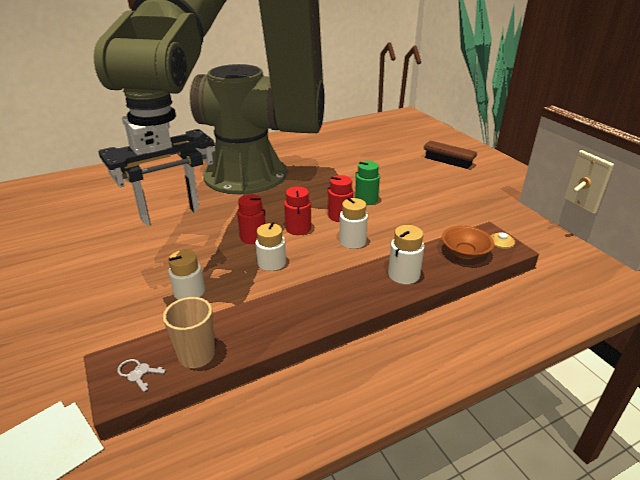

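jog_arm --turn '[[0,-1,-0.1],[0,0,0],[0,0,0],[0,0,0],[0,0,0]]' --dp '[[2.6,0.4,0.8],[4,0,0],[3,0,0],[0.8,0,0],[0,0,0]]' --gripper '[0.15,0.15,0.15,0.15,0.15]'

```text
clock: 31.8
eef_pos: [460.4, -280.3, 81.0]
eef_rot: [-1.747, 1.565, -0.046]
wrist_force: [0.4, -0.4, 1.1]
finger_gap: 80.1
```

```bash
python3 -c "
from h import *
to([459.5,-280,68])
p,d=grab('scene','s21');o=crop(p,186,255,40,15);cv2.imwrite('pics/s21c.png',cv2.resize(o,(600,600))[:,:,::-1])
"
```

```text
t 31.8 pos [ 460.4 -280.3   81. ] j6 -2.319 F [ 0.4 -0.4  1.1] M [-0.008 -0.012 -0.049] gap 80.1
jawdir deg 97.4 tool x [ 0.006 -0.    -1.   ]
dw [ -0.9   0.3 -13. ] dp cm [1.3  0.1  0.04]
```

View pics/s21c.png

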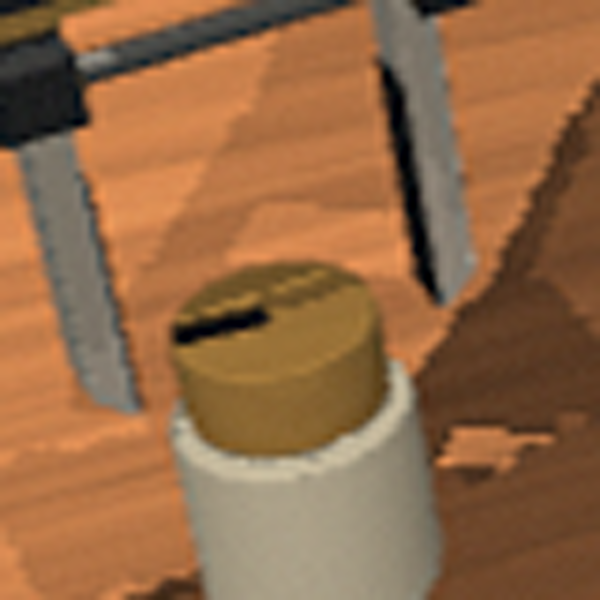

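jog_arm --turn '[[0,0,0],[0,0,0],[0,0,0],[0,0,0],[0,0,0],[5,0,0],[10,0,0],[10,0,0]]' --dp '[[1.2,0.1,0],[0,0,0],[0,0,0],[0,0,0],[0,0,0],[0.1,0,0],[0.05,0,0],[0.05,0,0]]' --gripper '[0.15,0.15,0.5,0.5,0.5,0.5,0.5,0.5]'

```text
clock: 32.85
eef_pos: [461.4, -281.9, 71.0]
eef_rot: [-1.66, 1.558, -0.408]
wrist_force: [-0.8, -0.8, 2.7]
finger_gap: 53.5
```

jog_arm --turn '[[10,0,0],[10,0,0],[10,0,0],[10,0,0],[10,0,0],[10,0,0],[10,0,0],[10,0,0]]' --dp '[[0.05,0,0],[0.05,0,0],[0.05,0,0],[0.05,0,0],[0.05,0,0],[0.05,0,0],[0.05,0,0],[0.05,0,0]]' --gripper '[0.5,0.5,0.5,0.5,0.5,0.5,0.5,0.5]'

```text
clock: 33.85
eef_pos: [460.7, -284.6, 71.1]
eef_rot: [-0.63, 1.555, -0.82]
wrist_force: [-4.4, 0.5, 6.9]
finger_gap: 53.3
```

```bash
python3 -c "
from h import *
to([459.5,-280,68])
p,d=grab('scene','s22');o=crop(p,186,265,40,15);cv2.imwrite('pics/s22c.png',cv2.resize(o,(600,600))[:,:,::-1])
"
```

```text
t 33.85 pos [ 460.7 -284.6   71.1] j6 -0.428 F [-4.4  0.5  6.9] M [0.195 1.381 0.06 ] gap 53.3
jawdir deg -10.9 tool x [ 0.011 -0.011 -1.   ]
dw [-1.2  4.6 -3.1] dp cm [ 0.3   0.43 -0.2 ]
```

View pics/s22c.png

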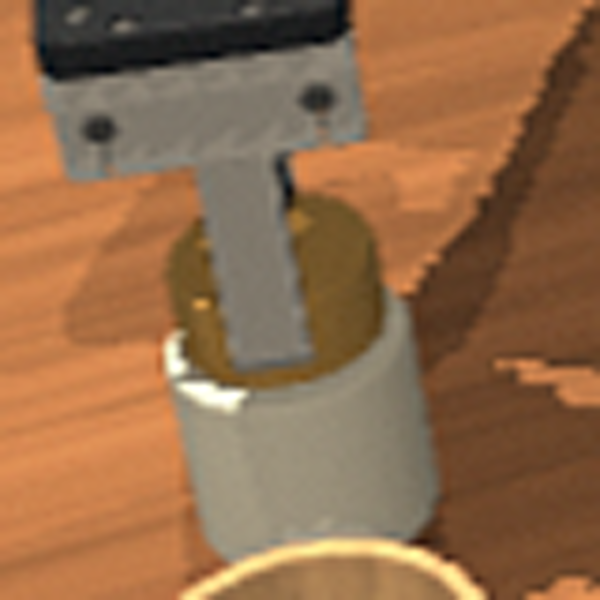

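jog_arm --turn '[[9,0,0],[9,0,0],[9,0,0],[9,0,0],[9,0,0],[9,0,0],[5,0,0],[0,0,0]]' --dp '[[0.05,0,0],[0.05,0,0],[0.05,0,0],[0.05,0,0],[0.05,0,0],[0.05,0,0],[0,0,0],[0,0,0]]' --gripper '[0.5,0.5,0.5,0.5,0.5,0.5,0.5,0.5]'

```text
clock: 34.9
eef_pos: [457.7, -283.8, 71.2]
eef_rot: [0.01, 1.562, -1.253]
wrist_force: [-1.1, -0.1, 0.6]
finger_gap: 53.4
```

```bash
python3 -c "
from h import *
to([444,-92,180])
"
```

```text
t 34.9 pos [ 457.7 -283.8   71.2] j6 0.646 F [-1.1 -0.1  0.6] M [0.215 0.53  0.028] gap 53.4
jawdir deg -72.3 tool x [ 0.003 -0.009 -1.   ]
dw [-13.7 191.8 108.8] dp cm [-11.04   4.51 -18.59]
```

jog_arm --turn '[[0,0,0],[0,0,0],[0,0,0],[0,0,0],[0,0,0],[0,0,0],[0,0,0],[0,0,0]]' --dp '[[0,0,0],[0,0,0],[-5,0,0],[-6,0,0],[0,1.15,-4.65],[0,1.15,-4.65],[0,1.15,-4.65],[0,1.15,-4.65]]' --gripper '[0.15,0.15,0.15,0.15,0.15,0.15,0.15,0.15]'

```text
clock: 35.9
eef_pos: [444.2, -88.9, 183.2]
eef_rot: [0.34, 1.559, -0.917]
wrist_force: [0.3, 0.5, 0.2]
finger_gap: 79.8
```

jog_arm --turn '[[-10.6,0,0],[-10.6,0,0],[-10.6,0,0],[-10.6,0,0],[-10.6,0,0],[-10.6,0,0],[-9,0,0],[0,0,0]]' --dp '[[0,0,0],[0,0,0],[0,0,0],[0,0,0],[0,0,0],[0,0,0],[0,0,0],[0,0,0]]' --gripper '[0.15,0.15,0.15,0.15,0.15,0.15,0.15,0.15]'

```text
clock: 36.9
eef_pos: [445.1, -85.4, 184.3]
eef_rot: [-0.723, 1.555, -0.687]
wrist_force: [-0.2, -0.6, -0.2]
finger_gap: 79.8
```

```bash
python3 -c "
from h import *
to([444,-92,80])
p,d=grab('top','t24')
for o in lids(p,d): print(*o)
q,d=grab('scene','s24')
a=np.hstack([crop(p,285,256,25,12),crop(p,445,253,25,12)]);cv2.imwrite('pics/t24c.png',cv2.resize(a,(800,400))[:,:,::-1])
"
```

```text
t 36.9 pos [445.1 -85.4 184.3] j6 -0.3 F [-0.2 -0.6 -0.2] M [-0.055  0.067 -0.058] gap 79.8
jawdir deg 2.1 tool x [ 0.012 -0.01  -1.   ]
dw [  -1.1   -6.6 -104.3] dp cm [10.43 -0.55 -0.26]
[283.6 165.5] 369 [283.5 165.5  10.8] [652.4 115.9 144.5] [652.4 116. ]
[283.8 251.1] 361 [283.7 251.2  10.7] [452.8 111.4 104.3] [453.2 111.7]
[447.3 252.8] 354 [447.  253.   10.8] [ 460.1 -283.    88.4] [ 460.1 -283.2]
```

View pics/t24c.png

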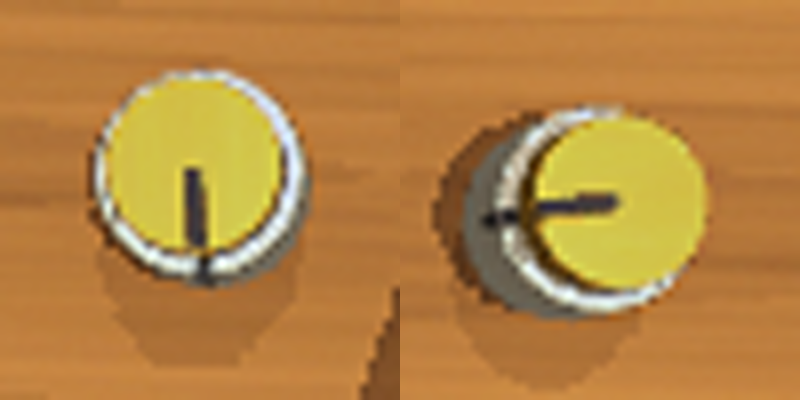

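View pics/s24.png

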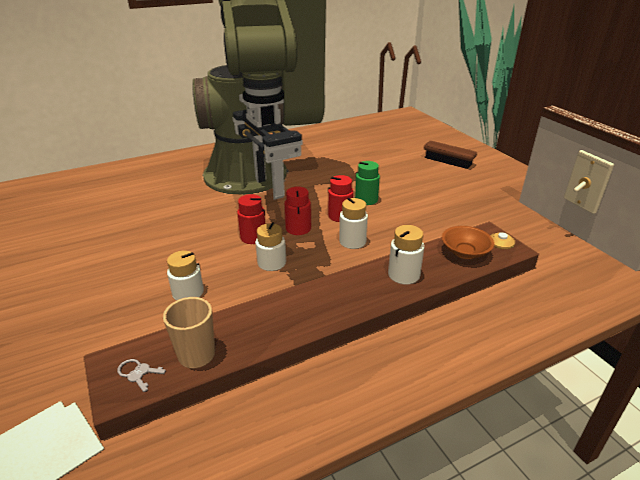

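All four lids are shut. Now I'll carry J3 over.

jog_arm --turn '[[0,0.7,0.6],[0,0,0],[0,0,0],[0,0,0],[0,0,0]]' --dp '[[2.6,-0.6,-0.2],[4,0,0],[3,0,0],[1.3,0,0],[0.5,0,0]]' --gripper '[0.15,0.15,0.15,0.15,0.15]'

```text
clock: 37.62
eef_pos: [444.8, -92.2, 68.6]
eef_rot: [-0.155, 1.568, -0.135]
wrist_force: [-0.3, 0.3, 0.9]
finger_gap: 80.0
```

```bash
python3 -c "
from h import *
to([444,-92,67])
p,d=grab('scene','s25');o=crop(p,271,230,40,15);cv2.imwrite('pics/s25c.png',cv2.resize(o,(600,600))[:,:,::-1])
"
```

```text
t 37.625 pos [444.8 -92.2  68.6] j6 -0.305 F [-0.3  0.3  0.9] M [-0.092  0.066  0.01 ] gap 80.0
jawdir deg 1.1 tool x [ 0.003 -0.    -1.   ]
dw [-0.8  0.2 -1.6] dp cm [ 0.16  0.02 -0.08]
```

View pics/s25c.png

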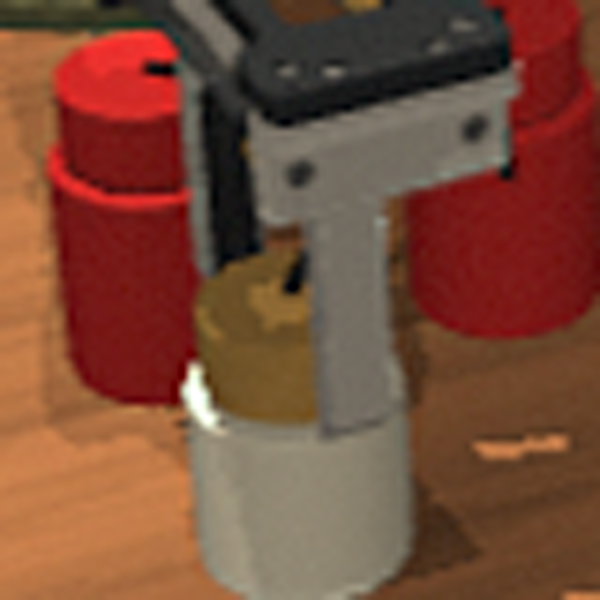

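jog_arm --turn '[[0,0,0],[0,0,0],[0,0,0],[0,0,0],[0,0,0],[0,0,0],[0,0,0]]' --dp '[[0,0,0],[0,0,0],[0,0,0],[0,0,0],[-2.5,0,0],[-2.5,0,0],[-2.5,0,0]]' --gripper '[0.5,0.5,0.5,0.5,0.5,0.5,0.5]'

```text
clock: 38.55
eef_pos: [443.1, -91.6, 144.4]
eef_rot: [2.669, 1.568, 2.689]
wrist_force: [-1.2, -0.2, -6.8]
finger_gap: 53.3
```

jog_arm --turn '[[0,0,0],[0,0,0],[0,0,0],[0,0,0],[0,0,0],[0,0,0],[0,0,0]]' --dp '[[0,0.1,2.5],[0,0.1,4],[0,0.1,4],[0,0.1,4],[0,0.1,3.5],[0,0.1,2],[0,0,0]]' --gripper '[0.5,0.5,0.5,0.5,0.5,0.5,0.5]'

```text
clock: 39.42
eef_pos: [647.3, -80.9, 140.5]
eef_rot: [2.83, 1.563, 2.848]
wrist_force: [-0.5, 0.3, -6.9]
finger_gap: 53.3
```

```bash
python3 -c "
from h import *
to([656.8,-84,112])
p,d=grab('scene','s26')
"
```

```text
t 39.425 pos [647.3 -80.9 140.5] j6 -0.2 F [-0.5  0.3 -6.9] M [-0.01   0.125  0.038] gap 53.3
jawdir deg 1.1 tool x [-0.007  0.002 -1.   ]
dw [  9.5  -3.1 -28.5] dp cm [ 2.84 -0.33  0.96]
```

View pics/s26.png

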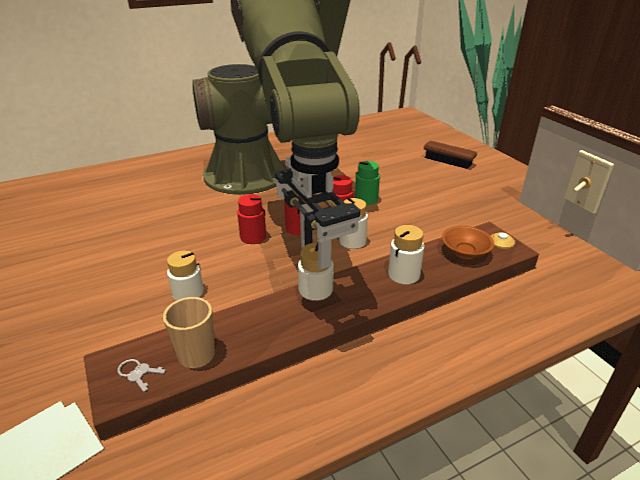

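jog_arm --turn '[[0,0.3,0],[0,0,0],[0,0,0],[0,0,0]]' --dp '[[0.8,-0.3,0.9],[1.2,0,0],[0.9,0,0],[0.2,0,0]]' --gripper '[0.5,0.5,0.5,0.5]'

```text
clock: 39.98
eef_pos: [654.0, -84.4, 109.8]
eef_rot: [2.997, 1.556, 3.015]
wrist_force: [-17.2, 2.0, 27.9]
finger_gap: 53.1
```

jog_arm --turn '[[0,0,0],[0,0,0]]' --dp '[[0.2,0,0],[0,0,0]]' --gripper '[0.5,0.5]'

```text
clock: 40.22
eef_pos: [653.6, -84.5, 110.3]
eef_rot: [3.016, 1.558, 3.033]
wrist_force: [0.3, -0.1, -6.2]
finger_gap: 53.8
```

jog_arm --turn '[[0,0,0],[0,0,0],[0,0,0],[0,0,0],[0,0,0],[0,0,0]]' --dp '[[0.2,0,0],[0,0,0],[0,0,0],[-2,0,0],[-4,0,0],[-4,0,0]]' --gripper '[0.5,0.2,0.2,0.2,0.2,0.2]'

```text
clock: 40.98
eef_pos: [654.5, -84.8, 213.1]
eef_rot: [3.021, 1.558, 3.039]
wrist_force: [0.2, -0.4, 1.0]
finger_gap: 75.1
```

```bash
python3 -c "
from h import *
to([453,111.5,190])
p,d=grab('scene','s27')
"
```

```text
t 40.975 pos [654.5 -84.8 213.1] j6 -0.201 F [ 0.2 -0.4  1. ] M [-0.07   0.022  0.01 ] gap 75.1
jawdir deg 1.0 tool x [-0.013  0.001 -1.   ]
dw [-201.5  196.3  -23.1] dp cm [  2.59  19.97 -19.77]
```

View pics/s27.png

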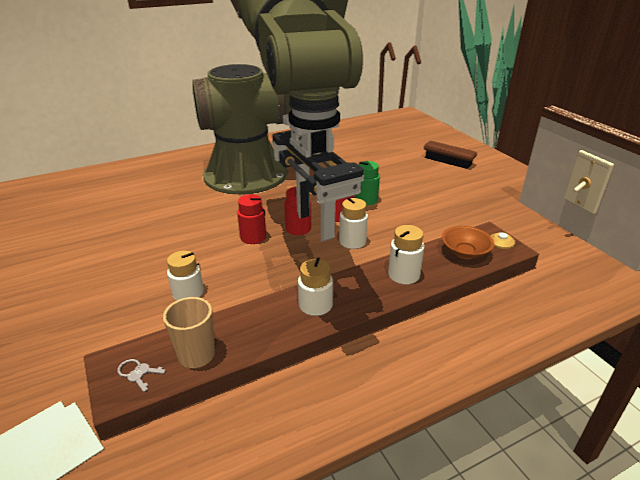

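jog_arm --turn '[[0,0.7,0],[0,0,0],[0,0,0],[0,0,0],[0,0,0],[0,0,0]]' --dp '[[0,3.9,-3.9],[0.4,3.9,-3.9],[0.4,3.9,-3.9],[0.4,3.9,-3.9],[0.4,3.9,-3.9],[0,0,0]]' --gripper '[0.15,0.15,0.15,0.15,0.15,0.15]'

```text
clock: 41.78
eef_pos: [453.5, 111.5, 213.4]
eef_rot: [3.018, 1.567, 3.034]
wrist_force: [0.5, -0.4, 0.4]
finger_gap: 79.7
```

```bash
python3 -c "
from h import *
to([453,111.5,83])
p,d=grab('scene','s28')
p,d=grab('top','t28')
for o in lids(p,d): print(*o)
"
```

```text
t 41.775 pos [453.5 111.5 213.4] j6 0.145 F [ 0.5 -0.4  0.4] M [-0.095  0.024  0.047] gap 79.7
jawdir deg 0.9 tool x [-0.003  0.    -1.   ]
dw [  -0.5    0.  -130.4] dp cm [13.04 -0.   -0.  ]
[283.6 165.5] 368 [283.6 165.6  10.7] [652.3 115.7 144.7] [652.7 116. ]
[367.3 169.1] 355 [367.3 169.2  10.8] [652.3 -83.3 128.6] [652.2 -83.9]
[447.3 252.8] 353 [447.  253.   10.8] [ 460.1 -282.9   88.5] [ 460.1 -283.3]
```

View pics/s28.png

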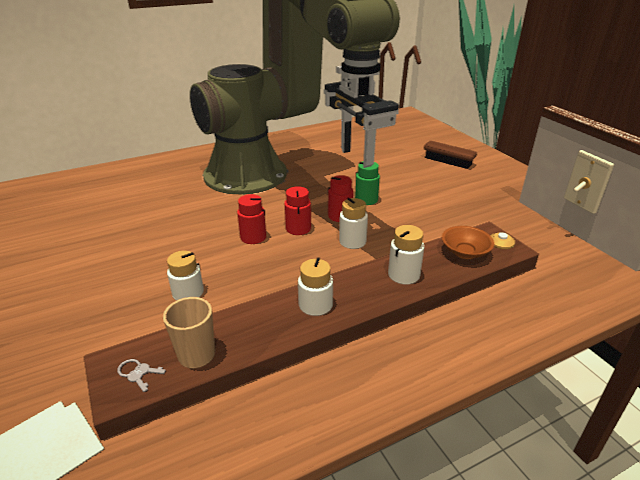

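Everything is where I expected. I'll go down on J2.

jog_arm --turn '[[0,0,0],[0,0,0],[0,0,0],[0,0,0],[0,0,0],[0,0,0]]' --dp '[[3,0,0],[4.5,0,0],[3,0,0],[1.7,0,0],[0.6,0,0],[0,0,0]]' --gripper '[0.15,0.15,0.15,0.15,0.15,0.15]'

```text
clock: 42.62
eef_pos: [462.2, 105.0, 84.0]
eef_rot: [0.089, 1.568, 0.095]
wrist_force: [-0.9, -0.2, 0.7]
finger_gap: 79.8
```

```bash
python3 -c "
from h import *
to([453,111.5,83])
p,d=grab('scene','s29');o=crop(p,353,210,40,15);cv2.imwrite('pics/s29c.png',cv2.resize(o,(600,600))[:,:,::-1])
"
```

```text
t 42.625 pos [462.2 105.   84. ] j6 0.139 F [-0.9 -0.2  0.7] M [-0.026  0.07  -0.008] gap 79.8
jawdir deg 0.4 tool x [ 0.002  0.    -1.   ]
dw [-9.2  6.5 -1. ] dp cm [ 0.1   0.66 -0.91]
```

View pics/s29c.png

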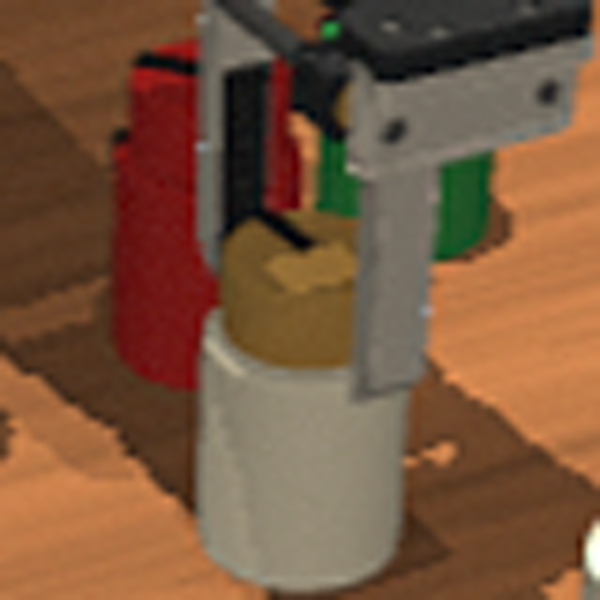

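jog_arm --turn '[[0,0,0],[0,0,0],[0,0,0]]' --dp '[[0.1,0.65,-0.9],[0,0,0],[0,0,0]]' --gripper '[0.15,0.15,0.15]'

```text
clock: 43.05
eef_pos: [453.4, 112.1, 84.8]
eef_rot: [0.127, 1.565, 0.135]
wrist_force: [-0.2, 0.3, 0.1]
finger_gap: 79.8
```

jog_arm --turn '[[0,0,0],[0,0,0],[0,0,0],[0,0,0]]' --dp '[[0,0,0],[0,0,0],[0,0,0],[0,0,0]]' --gripper '[0.5,0.5,0.5,0.5]'

```text
clock: 43.55
eef_pos: [453.2, 112.1, 85.1]
eef_rot: [0.139, 1.565, 0.147]
wrist_force: [-2.4, 0.6, 0.5]
finger_gap: 53.3
```

```bash
python3 -c "
from h import *
to([655,16,160])
p,d=grab('scene','s30');o=crop(p,353,210,40,15);cv2.imwrite('pics/s30c.png',cv2.resize(o,(600,600))[:,:,::-1])
"
```

```text
t 43.55 pos [453.2 112.1  85.1] j6 0.157 F [-2.4  0.6  0.5] M [-0.088  0.329 -0.013] gap 53.3
jawdir deg 0.4 tool x [ 0.005  0.001 -1.   ]
dw [201.8 -96.1  74.9] dp cm [-7.39 -9.75 20.15]
```

View pics/s30c.png

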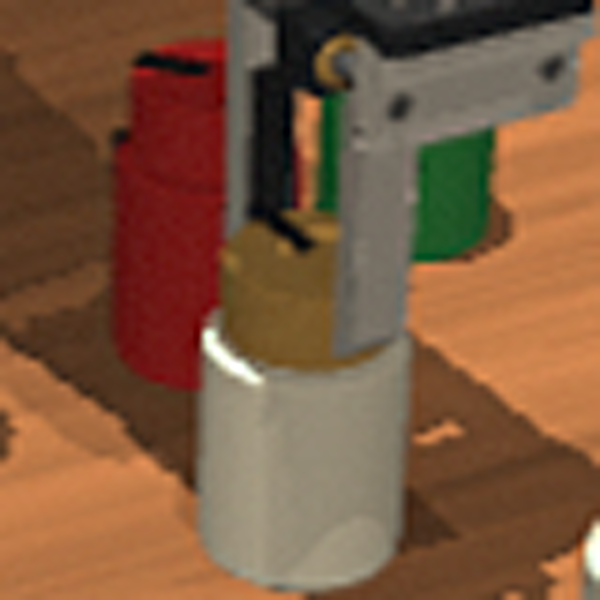

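jog_arm --turn '[[0,0,0],[0,0,0],[0,0,0],[0,0,0],[0,0,0],[0,0,0],[0,0,0],[0,0,0]]' --dp '[[-2.5,0,0],[-2.6,0,0],[-2.5,-1,0],[0,-2,2.5],[0,-2,4],[0,-2,4],[0,-1.5,4],[0,-0.8,3.5]]' --gripper '[0.5,0.5,0.5,0.5,0.5,0.5,0.5,0.5]'

```text
clock: 44.6
eef_pos: [634.5, 17.5, 157.1]
eef_rot: [-3.108, 1.565, -3.1]
wrist_force: [-0.3, 0.3, -6.2]
finger_gap: 53.3
```

jog_arm --turn '[[0,0,0],[0,0,0]]' --dp '[[0,0,0.5],[0,0,0]]' --gripper '[0.5,0.5]'

```text
clock: 44.85
eef_pos: [639.8, 16.9, 153.8]
eef_rot: [-3.135, 1.561, -3.127]
wrist_force: [-0.0, 0.2, -6.2]
finger_gap: 53.5
```

```bash
python3 -c "
from h import *
to([655,16,125])
p,d=grab('scene','s31')
"
```

```text
t 44.85 pos [639.8  16.9 153.8] j6 -0.038 F [-0.   0.2 -6.2] M [-0.026  0.074 -0.003] gap 53.5
jawdir deg 0.4 tool x [-0.01 -0.   -1.  ]
dw [ 15.2  -0.9 -28.8] dp cm [ 2.86 -0.1   1.55]
```

View pics/s31.png

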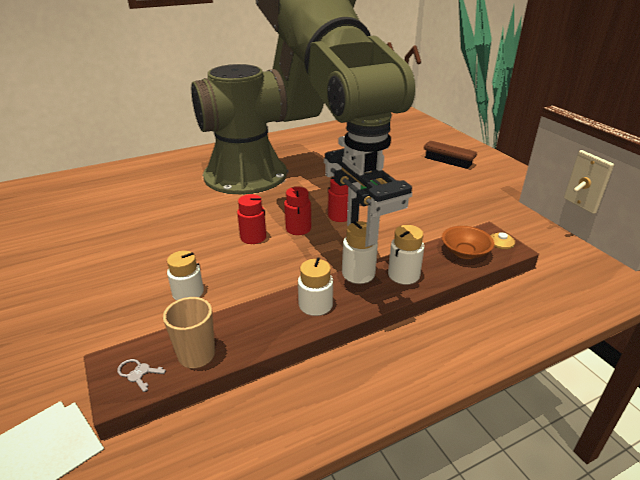

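jog_arm --turn '[[0,0.6,0],[0,0,0],[0,0,0],[0,0,0]]' --dp '[[0,0,1.6],[1.3,0,0],[1.0,0,0],[0.2,0,0]]' --gripper '[0.5,0.5,0.5,0.5]'

```text
clock: 45.4
eef_pos: [652.5, 18.1, 127.1]
eef_rot: [3.141, 1.548, -3.133]
wrist_force: [0.4, -0.3, -7.4]
finger_gap: 53.7
```

jog_arm --turn '[[0,0,0],[0,0,0]]' --dp '[[0.2,0,0],[0,0,0]]' --gripper '[0.5,0.5]'

```text
clock: 45.65
eef_pos: [652.3, 18.1, 126.2]
eef_rot: [-3.138, 1.549, -3.129]
wrist_force: [-0.6, -1.3, -6.9]
finger_gap: 53.3
```

jog_arm --turn '[[0,-1.2,0],[0,0,0],[0,0,0]]' --dp '[[0.1,0,0],[0.2,0,0],[0,0,0]]' --gripper '[0.5,0.5,0.5]'

```text
clock: 46.02
eef_pos: [652.6, 18.1, 125.4]
eef_rot: [-0.076, 1.567, -0.067]
wrist_force: [0.9, -0.4, -6.8]
finger_gap: 53.4
```

jog_arm --turn '[[0,0,0],[0,0,0]]' --dp '[[0.3,0,0],[0.2,0,0]]' --gripper '[0.5,0.5]'

```text
clock: 46.28
eef_pos: [653.1, 18.0, 125.1]
eef_rot: [-0.084, 1.563, -0.075]
wrist_force: [-10.9, -0.4, 14.8]
finger_gap: 53.7
```

jog_arm --turn '[[0,0,0],[0,0,0],[0,0,0],[0,0,0],[0,0,0],[0,0,0]]' --dp '[[0,0,0],[0,0,0],[0,0,0],[-2,0,0],[-4,0,0],[-4,0,0]]' --gripper '[0.2,0.2,0.2,0.2,0.2,0.2]'

```text
clock: 47.02
eef_pos: [652.0, 18.0, 228.6]
eef_rot: [-0.079, 1.564, -0.07]
wrist_force: [-0.7, 0.9, 0.6]
finger_gap: 75.2
```

```bash
python3 -c "
from h import *
to([460,-283,200])
p,d=grab('scene','s32')
"
```

```text
t 47.025 pos [652.   18.  228.6] j6 -0.037 F [-0.7  0.9  0.6] M [-0.134  0.056  0.042] gap 75.2
jawdir deg 0.5 tool x [ 0.007 -0.001 -1.   ]
dw [-192.  -301.   -28.6] dp cm [  2.74 -29.92 -19.49]
```

View pics/s32.png

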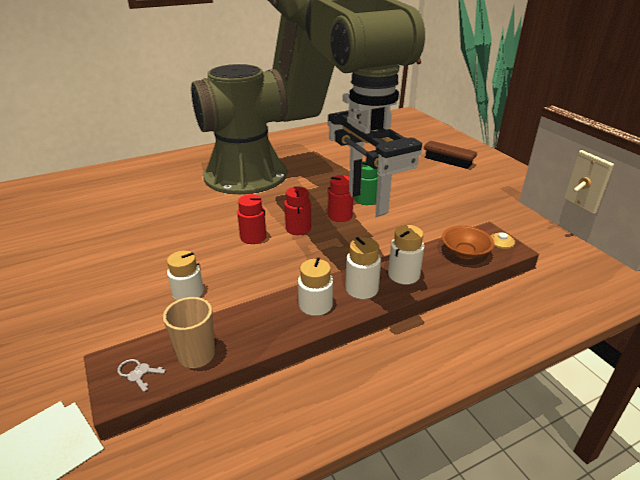

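jog_arm --turn '[[0,0,0],[0,0,0],[0,0,0],[0,0,0],[0,0,0],[0,0,0],[0,0,0],[0,0,0]]' --dp '[[0.2,-4.2,-2.7],[0.2,-4.2,-2.7],[0.3,-4.2,-2.7],[0.3,-4.2,-2.7],[0.3,-4.2,-2.7],[0.3,-4.2,-2.7],[0.3,-3.5,-2.2],[0,0,0]]' --gripper '[0.15,0.15,0.15,0.15,0.15,0.15,0.15,0.15]'

```text
clock: 48.08
eef_pos: [468.8, -279.5, 224.0]
eef_rot: [-0.209, 1.54, -0.199]
wrist_force: [-0.6, 0.1, 0.0]
finger_gap: 79.9
```

jog_arm --turn '[[0,0,0],[0,0,0]]' --dp '[[0,0,0],[0,0,0]]' --gripper '[0.15,0.15]'

```text
clock: 48.32
eef_pos: [469.8, -278.5, 225.4]
eef_rot: [-0.223, 1.538, -0.212]
wrist_force: [0.3, -0.3, -0.3]
finger_gap: 79.8
```

```bash
python3 -c "
from h import *
to([460,-283,68])
p,d=grab('scene','s33')
p,d=grab('top','t33')
for o in lids(p,d): print(*o)
a=np.hstack([crop(p,284,166,22,12),crop(p,325,166,22,12),crop(p,367,169,22,12)]);cv2.imwrite('pics/t33c.png',cv2.resize(a,(798,266))[:,:,::-1])
"
```

```text
t 48.325 pos [ 469.8 -278.5  225.4] j6 -0.623 F [ 0.3 -0.3 -0.3] M [-0.019  0.067  0.031] gap 79.8
jawdir deg 0.7 tool x [ 0.032 -0.007 -0.999]
dw [  -9.8   -4.5 -157.4] dp cm [15.7  -0.33 -1.48]
[310.  162.7] 363 [310.1 162.7  10.8] [660.7  53.3 144.8] [661.2  53.5]
[283.  165.4] 363 [283.2 165.4  10.8] [652.7 116.5 144.7] [652.5 116.1]
[367.3 169.1] 354 [367.2 169.3  10.7] [652.1 -83.1 128.7] [652.4 -82.5]
```

View pics/s33.png

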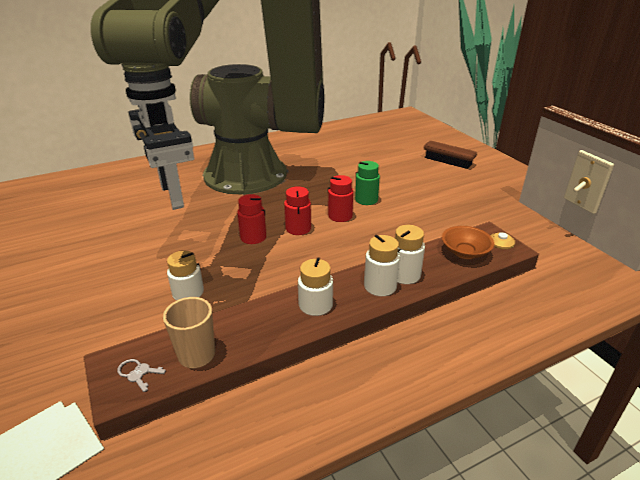

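View pics/t33c.png

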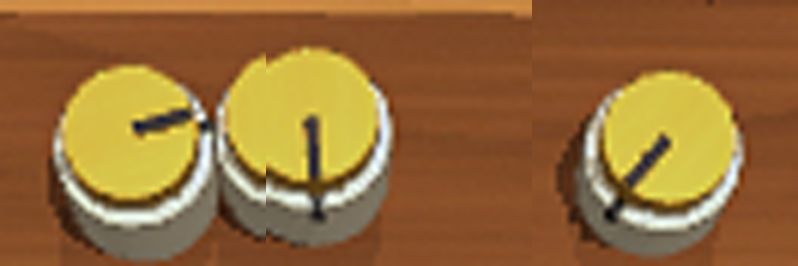

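J2 was knocked to (661,53) on the shelf. It is still upright and inside the limits, so I'll leave it and carry on with J4.

jog_arm --turn '[[0,1.8,0.4],[0,0,0],[0,0,0],[0,0,0],[0,0,0]]' --dp '[[0,-0.4,-1.0],[4,0,0],[4,0,0],[3.5,0,0],[1.5,0,0]]' --gripper '[0.15,0.15,0.15,0.15,0.15]'

```text
clock: 49.05
eef_pos: [458.9, -282.5, 92.8]
eef_rot: [-3.036, 1.566, -3.021]
wrist_force: [1.1, -1.1, 0.5]
finger_gap: 79.9
```

```bash
python3 -c "
from h import *
to([460,-283,70])
"
```

```text
t 49.05 pos [ 458.9 -282.5   92.8] j6 -0.631 F [ 1.1 -1.1  0.5] M [-0.095  0.057 -0.005] gap 79.9
jawdir deg 0.8 tool x [-0.004 -0.001 -1.   ]
dw [  1.1  -0.5 -22.8] dp cm [ 2.28 -0.05  0.12]
```

jog_arm --turn '[[0,0,0],[0,0,0],[0,0,0],[0,0,0],[0,0,0],[0,0,0]]' --dp '[[2,0,0.1],[0.1,0,0],[0,0,0],[0,0,0],[0,0,0],[0,0,0]]' --gripper '[0.15,0.15,0.5,0.5,0.5,0.5]'

```text
clock: 49.8
eef_pos: [460.6, -283.4, 74.6]
eef_rot: [-2.6, 1.567, -2.585]
wrist_force: [0.1, -0.1, -5.3]
finger_gap: 53.1
```

```bash
python3 -c "
from h import *
to([658.6,-184,150])
p,d=grab('scene','s34');o=crop(p,186,265,40,15);cv2.imwrite('pics/s34c.png',cv2.resize(o,(600,600))[:,:,::-1])
"
```

```text
t 49.8 pos [ 460.6 -283.4   74.6] j6 -0.63 F [ 0.1 -0.1 -5.3] M [-0.05   0.014  0.018] gap 53.1
jawdir deg 0.9 tool x [-0.004 -0.002 -1.   ]
dw [198.   99.4  75.4] dp cm [-7.64  9.62 19.92]
```

View pics/s34c.png

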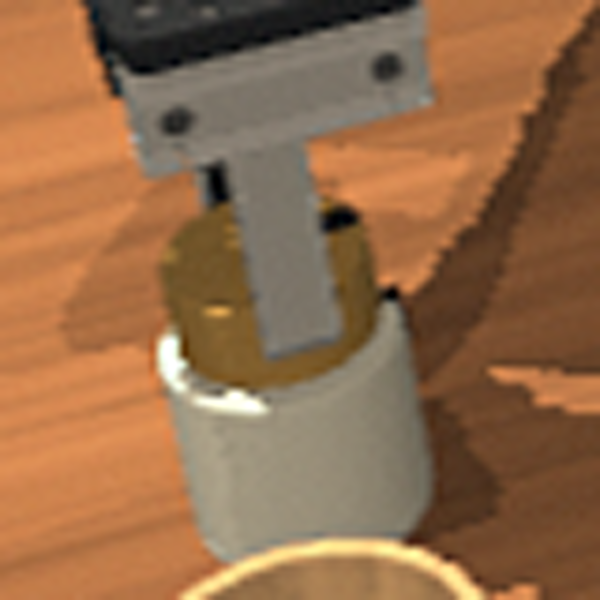

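jog_arm --turn '[[0,0,0],[0,0,0],[0,0,0],[0,0,0],[0,0,0],[0,0,0],[0,0,0],[0,0,0]]' --dp '[[-2.5,0,0],[-2.5,0,0],[-2.5,1,0],[0,2,2.5],[0,2,4],[0,2,4],[0,1.5,4],[0,0.8,3]]' --gripper '[0.5,0.5,0.5,0.5,0.5,0.5,0.5,0.5]'

```text
clock: 50.85
eef_pos: [636.2, -184.3, 147.1]
eef_rot: [2.947, 1.56, 2.959]
wrist_force: [-0.7, -0.6, -5.8]
finger_gap: 53.4
```

jog_arm --turn '[[0,0,0],[0,0,0]]' --dp '[[0,0,0.5],[0,0,0]]' --gripper '[0.5,0.5]'

```text
clock: 51.1
eef_pos: [641.7, -183.1, 144.8]
eef_rot: [2.907, 1.557, 2.921]
wrist_force: [-0.7, 0.6, -5.7]
finger_gap: 52.9
```

```bash
python3 -c "
from h import *
to([656,-184,114])
p,d=grab('scene','s35')
"
```

```text
t 51.1 pos [ 641.7 -183.1  144.8] j6 -0.346 F [-0.7  0.6 -5.7] M [-0.051  0.069  0.031] gap 52.9
jawdir deg 0.8 tool x [-0.014  0.003 -1.   ]
dw [ 14.3  -0.9 -30.8] dp cm [ 3.06 -0.12  1.47]
```

View pics/s35.png

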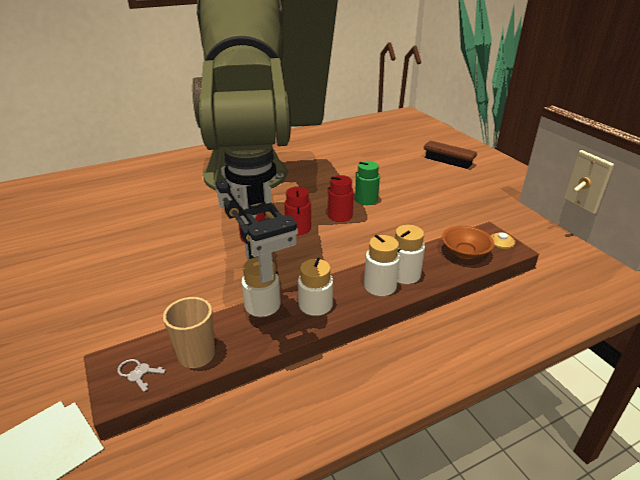

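jog_arm --turn '[[0,-0.8,0],[0,0,0],[0,0,0],[0,0,0]]' --dp '[[0.2,-0.1,1.5],[1.3,0,0],[1.0,0,0],[0.2,0,0]]' --gripper '[0.5,0.5,0.5,0.5]'

```text
clock: 51.65
eef_pos: [656.0, -185.0, 115.5]
eef_rot: [1.445, 1.567, 1.457]
wrist_force: [0.1, -0.8, -5.7]
finger_gap: 53.1
```

jog_arm --turn '[[0,0,0],[0,0,0]]' --dp '[[0.2,0,0],[0,0,0]]' --gripper '[0.5,0.5]'

```text
clock: 51.9
eef_pos: [656.2, -185.0, 114.7]
eef_rot: [1.138, 1.567, 1.15]
wrist_force: [-0.1, 0.4, -5.2]
finger_gap: 53.0
```

jog_arm --turn '[[0,0,0],[0,0,0]]' --dp '[[0.3,0,0],[0.2,0,0]]' --gripper '[0.5,0.5]'

```text
clock: 52.15
eef_pos: [656.6, -185.0, 114.3]
eef_rot: [0.451, 1.566, 0.463]
wrist_force: [-8.6, 2.8, 10.5]
finger_gap: 53.6
```

Contact. I'll release, retreat upward and back toward the robot, then check.

jog_arm --turn '[[0,0,0],[0,0,0],[0,0,0],[0,0,0],[0,0,0],[0,0,0]]' --dp '[[0,0,0],[0,0,0],[0,0,0],[-2,0,0],[-4,0,0],[-5,0,0]]' --gripper '[0.2,0.2,0.2,0.2,0.2,0.2]'

```text
clock: 52.9
eef_pos: [655.6, -185.2, 227.8]
eef_rot: [0.76, 1.567, 0.773]
wrist_force: [-0.1, 0.3, 0.8]
finger_gap: 75.1
```

jog_arm --turn '[[0,0,0],[0,0,0],[0,0,0],[0,0,0],[0,0,0],[0,0,0]]' --dp '[[-1,-2,-5],[0,-2,-5],[0,-2,-5],[0,-2,-5],[0,-2,-4],[0,0,0]]' --gripper '[0.2,0.2,0.2,0.2,0.2,0.2]'

```text
clock: 53.65
eef_pos: [412.1, -291.6, 249.7]
eef_rot: [-0.363, 1.55, -0.35]
wrist_force: [0.3, -0.2, 0.4]
finger_gap: 75.2
```

```bash
python3 -c "
from h import *
st()
q,d=grab('scene','s36')
p,d=grab('top','t36')
r,_=shelf();a=np.radians(-1.04)
for o in lids(p,d):
    w=o[3];e=w[:2]-r[0];print(*o,'rel x',(np.cos(a)*e[0]+np.sin(a)*e[1]).round(1),'y',(-np.sin(a)*e[0]+np.cos(a)*e[1]).round(1))
a=np.hstack([crop(p,u,v,22,12) for u,v in [(283,166),(310,166),(367,171),(408,171)]]);cv2.imwrite('pics/t36c.png',cv2.resize(a,(800,200))[:,:,::-1])
"
```

```text
t 53.65 pos [ 412.1 -291.6  249.7] j6 -0.707 F [ 0.3 -0.2  0.4] M [-0.089  0.033 -0.076] gap 75.2
jawdir deg 0.8 tool x [ 0.02  -0.007 -1.   ]
[310.  162.6] 361 [310.1 162.7  10.8] [660.8  53.3 144.4] [660.9  53.6] rel x 3.3 y 87.1
[283.  165.4] 362 [283.2 165.3  10.8] [652.9 116.6 144.6] [652.8 116.2] rel x -5.7 y 150.2
[367.3 169.1] 355 [367.3 169.2  10.8] [652.3 -83.3 128.7] [651.5 -83.9] rel x -2.7 y -49.7
[409.8 168.4] 359 [409.9 168.2  10.8] [ 657.6 -184.9  128. ] [ 657. -185.] rel x 4.4 y -151.2
```

View pics/s36.png

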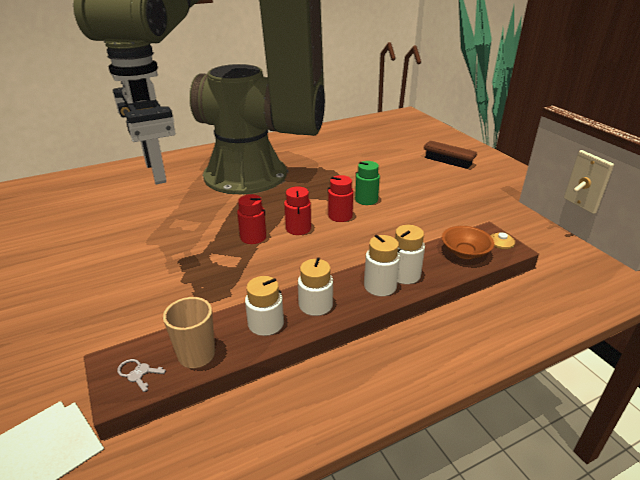

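View pics/t36.png

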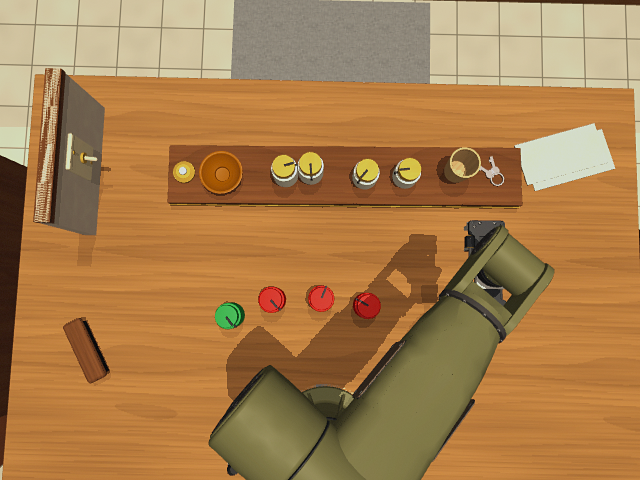

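View pics/t36c.png

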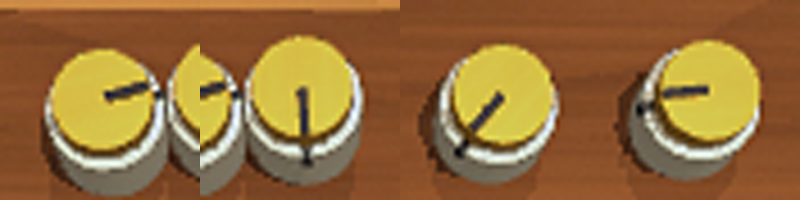

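Run:
```python
from h import *
p=cv2.imread("pics/t36.png"); g=p.max(2).astype(float)
J={'J1':((652.9,116.6),144,116),'J2':((660.8,53.3),144,116),'J3':((652.3,-83.3),128,100),'J4':((657.6,-184.9),128,100)}
import math
def scan(c,z,rs):
    best=[]
    for a in np.arange(0,360,1):
        vals=[]
        for r in rs:
            u,v=proj("top",[c[0]+r*math.cos(math.radians(a)),c[1]+r*math.sin(math.radians(a)),z])
            vals.append(cv2.getRectSubPix(g.astype(np.float32),(1,1),(float(u),float(v)))[0,0])
        best.append(np.mean(vals))
    return np.array(best)
for k,(c,z,zb) in J.items():
    s=scan(c,z,np.arange(12,24,1)); w=np.clip(130-s,0,None); t=np.radians(np.arange(360))
    la=np.degrees(np.angle((w*np.exp(1j*t)).sum()))
    b=scan(c,zb,[30,31,32]); d=(np.arange(360)-la+180)%360-180; m=abs(d)<35
    wb=np.clip(np.median(b[m])-20-b,0,None)*m
    print(k,'line',la.round(1),'mark',(la+(wb*d).sum()/max(wb.sum(),1e-9)).round(1),wb.sum().round())
ims=[crop(p,u,v,16,25) for u,v in [(285,170),(311,168),(366,173),(406,172)]]
cv2.imwrite('pics/z36.png',cv2.resize(np.vstack([np.hstack(ims[:2]),np.hstack(ims[2:])]),(600,600)))
```

```text
Traceback (most recent call last):
  File "h.py", line 14, in proj
    c=calibration(name);K=np.array(c["K"]);T=np.array(c["world_from_camera"])
ValueError: time passes only in moves, steps and waits
```

Too many calibration calls in one script, so I'll cache it.

```bash
sed -i 's/^import cv2,numpy as np/import cv2,numpy as np,functools\ncalibration=functools.lru_cache(None)(calibration)/' h.py
python3 - <<'E'
from h import *
import math
p=cv2.imread("pics/t36.png"); g=p.max(2).astype(np.float32)
J={'J1':((652.9,116.6),144,116),'J2':((660.8,53.3),144,116),'J3':((652.3,-83.3),128,100),'J4':((657.6,-184.9),128,100)}
def scan(c,z,rs):
    return np.array([np.mean([cv2.getRectSubPix(g,(1,1),tuple(map(float,proj("top",[c[0]+r*math.cos(math.radians(a)),c[1]+r*math.sin(math.radians(a)),z]))))[0,0] for r in rs]) for a in range(360)])
for k,(c,z,zb) in J.items():
    s=scan(c,z,np.arange(12,24,1)); w=np.clip(130-s,0,None); t=np.radians(np.arange(360))
    la=np.degrees(np.angle((w*np.exp(1j*t)).sum()))
    b=scan(c,zb,[30,31,32]); d=(np.arange(360)-la+180)%360-180; m=abs(d)<35
    wb=np.clip(np.median(b[m])-20-b,0,None)*m
    print(k,'line',la.round(1),'mark',(la+(wb*d).sum()/max(wb.sum(),1e-9)).round(1),wb.sum().round())
ims=[crop(p,u,v,16,25) for u,v in [(285,170),(311,168),(366,173),(406,172)]]
cv2.imwrite('pics/z36.png',cv2.resize(np.vstack([np.hstack(ims[:2]),np.hstack(ims[2:])]),(600,600)))
E
```

```text
J1 line -70.4 mark -70.7 525.0
J2 line -175.8 mark -175.1 581.0
J3 line 139.7 mark 139.8 897.0
J4 line 95.9 mark 97.3 779.0
```

View pics/z36.png

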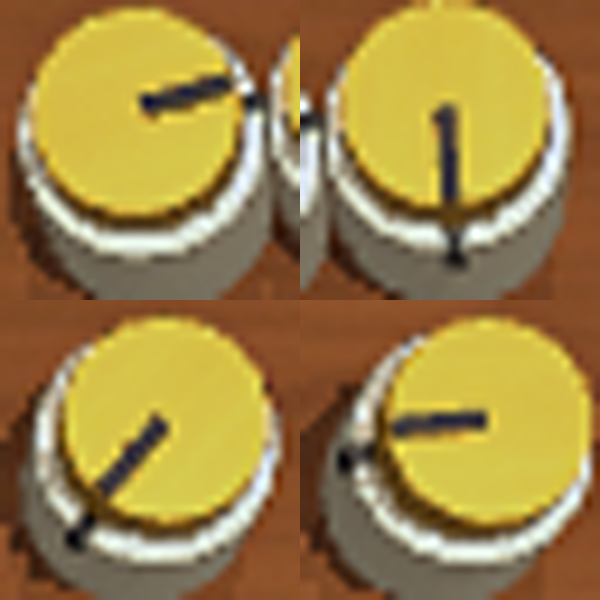

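All four lines match their marks to within 1.5°. I'll hand the job in.

```bash
python3 -c "
from cell import order
print(order.sign_off())"
```

```text
the job is handed in; nothing more can be done
None
```

All four white jars have their lids screwed shut and stand upright on the teak shelf. I handed the job in at about 54 s; the hand-in reports no verdict.

- **Lids:** in the last top picture each lid's line lies within 1.5° of its jar's mark. The limit is about 8.6°. Each lid was shut before its jar was lifted.
- **Positions from the board's centre:** all four are inside the limits of ±47 mm across and ±215 mm along.

| Jar | Across (mm) | Along (mm) |
|---|---|---|
| First tall | -6 | +150 |
| Second tall | +3 | +87 |
| First low | -3 | -50 |
| Second low | +4 | -151 |

- **Heights:** the lid tops read 144 mm (tall jars) and 128 mm (low jars), which fits jars standing flat on the board.
- **Knocked jar:** after I had placed the second tall jar, it was knocked about 35 mm along the shelf. It now stands against, or within a millimetre of, the first tall jar. It is still upright, shut and within limits, so I left it.
- **Other checks:** the ashtray, dice cup, keyring and doorbell button look unmoved in the pictures, though I did not measure them. The gripper is clear of everything.
- **What went wrong:** the first lid was still about 40° short after one full turn, because the jar turned with it. I pressed down lightly and turned again until it reached its stop.

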